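# Change the push-in silencers of an air manifold

### The arm

A 6-joint arm with a two-finger parallel gripper is mounted at the origin on a cart in front of the work surface, level with it; the furniture and walls round the work are solid. World frame = base frame: x ahead of the robot, y to its left, z up, the work surface at z = 0. Lengths are in m, angles in rad, forces in N, time in s.
With the tool pointing down it reaches from about 0.425 to 0.95 m from the base axis. Payload 3.5 kg.
Tool frame: the origin (TCP) lies midway between the tips of the shut fingers; the grasp point (between the pads) lies grip_depth behind it (grip_depth is the distance from the TCP to the grasp point, in m); z points along the fingers, y is the direction in which the jaws open and shut (so a half turn about z gives the same grasp; the last joint's range is limited). The gripper opens to 85 mm and grips with 20 to 120 N. Pads are 22 mm wide; open, the fingers measure 114 mm over their backs; the gripper's body (76 mm by 85 mm) begins 54 mm behind the grasp point. The pads swing forward as they close: fully open they stand 13 mm farther back than shut.
Start: joints at [1.06, 0.286, 1.577, -0, 1.279, -0.15], TCP at [0.238, 0.632, 0.204] pointing down, gripper open.
Joint ranges: [-2.77, 2.77], [-0.9, 2.22], [0.21, 2.48], [-1.53, 4.67], [0.24, 2.81], [-2.84, 2.84]. Speed limits (rad/s): [2.79, 2.79, 3.14, 3.14, 3.14, 3.14].

### API

Orientations are given as a unit quaternion [x, y, z, w].
In Python, from plant import state, grab_frame, hand_in, grip_depth gives the robot as it stands.
- The arm moves only by the tool servo_tool, never from a script. Its argument "increments" is a list of rows, each a list of 7 numbers: the shift along the world's x, y, z in units of 25 mm (1.0 is 25 mm), then the turn, a rotation vector about the world's x, y, z in units of 5 degrees (1.0 is 5 degrees), then the opening, from -1 (shut) to 1 (fully open). A call has 1 to 12 rows; each row is the pose to reach, as a shift and turn from the pose commanded when the call began; what a row does not reach only later rows make up. A row lasts 1/10 s, in which the tool goes at most 50 mm and 8.59 degrees, less where a joint would pass 70% of its speed; a pose out of reach is approached as far as the arm can. A call with a gripper value outside its range is refused whole. The fingers move at their own pace and stop on an object; "squeeze" is the grip in N (left out, the last holds). Time passes only in rows, so rows that repeat a pose let the fingers close. It gives the time, the measured TCP pose, the force and the opening at its end, in the units of the state.
- state(): the state, without advancing time (a new reading comes with each control period).
- grab_frame(name): name is "scene" or "top"; returns a dict with "color" (420x560x3 uint8, blue, green, red), "fx", "fy", "cx", "cy" (pixels), "world_from_camera" (4x4, takes a point from camera to world coordinates). Camera axes: x right, y down, z forward; pixel columns grow to the right and rows downward; lengths in m; the calibration is good to about 2 mm. A picture is of the moment at which its call begins. There is no depth.
- hand_in(): hands the job in, once; it reports no verdict.
The state is a dict: "time": time; "joint_positions": joint angles; "dq": joint speeds; "tau": joint torques, N m; "position": TCP position; "tcp_rot": TCP orientation; "force": force on the tool from outside, world axes, zero at the start; "wrist_torque": the same for the moment, N m; "gripper_width": finger opening in m.
Only numpy, scipy, OpenCV 4.12 (cv2) and the standard library are available. Lean on these libraries where they do the work, as an engineer would, in place of code of your own. Each camera call takes 0.05 s, during which the arm holds its last target.

### The job

Shut off the air with the yellow lever first, then free each clogged black silencer by holding its port's red release collar in, pull it out and lower it gently into the wash pot; the sintered bodies are brittle. Push the clean silencers from the rack into the three ports until they lock, one in each, and only when all are locked turn the air fully on again; leave the other things on the bench where they lie.

Things in the scene. Friction and masses are not known exactly. Their poses are not given: they have to be found in the camera images.
- valve_hinge (a point): Axis of the air valve at the right-hand end of the manifold, at the middle of the lever's height (90 mm above the bench). The frame does not turn with the lever: its x and y are those of the manifold (y along the row of ports, towards port 3)
- valve_grip (a point): Middle of the yellow grip of the air valve's lever, 68 mm out from the hinge; the grip is 16 mm wide, 62 mm long and 10 mm high (85 to 96 mm above the bench) and the lever ends 96 mm from the hinge. The lever turns level and can be pushed sideways with 1 to 2 N; below it is free space down to 45 mm above the bench
- air_valve (a joint): Angle of the air valve's lever: 0 = air on, lever in line with the manifold, pointing away from the ports (stop); 1.57 = air off, lever square across, pointing away from the robot (stop). Grows anticlockwise seen from above; stays where it is left
- manifold: Exhaust manifold bolted to the bench: an aluminium block with three push-fit ports in a row along its y axis, 56 mm apart, pilot valves behind (+x, up to 57 mm high, 50 mm behind the row) and a gauge in front (up to 50 mm high). Origin on the bench under the middle port; z up
- port_1 (a point): Port 1 of the manifold (1 at the air valve, 3 at the far end): where the centre of a silencer lies when it is locked home in this port; it is fixed, 92.5 mm above the bench. The bore stands upright. Fixed axes as the manifold's
- port_2 (a point): Port 2 of the manifold (1 at the air valve, 3 at the far end): where the centre of a silencer lies when it is locked home in this port; it is fixed, 92.5 mm above the bench. The bore stands upright. Fixed axes as the manifold's
- port_3 (a point): Port 3 of the manifold (1 at the air valve, 3 at the far end): where the centre of a silencer lies when it is locked home in this port; it is fixed, 92.5 mm above the bench. The bore stands upright. Fixed axes as the manifold's
- collar_1 (a joint): Travel of port 1's red release collar, a flange 44 mm across with a 25 mm hole round the silencer; its upper face is 85 mm above the bench when up (7.5 mm below the port's point). 0 = up, 0.005 m = pressed straight down, fully in (5 to 9 N). All three are alike
- collar_2 (a joint): The same for port 2. Releasing: pressed in by 2 mm or more, a collar frees the silencer, and a spring valve under it pushes it up by 9 mm, where it stands loose and upright; not pressed, the lock holds. A locked silencer stands 42 mm above the collar, a freed one 51 mm
- collar_3 (a joint): The same for port 3. Locking: a silencer pushed down (8 to 15 N in all) makes the collar dip by itself; it springs up when the lock has caught, with the foot 27.5 mm below the collar's upper face (up to 2.5 mm more while pushed). One that has not caught is pushed back up by 9 mm
- clogged_1_mid (a point): Clogged silencer, at the start locked in port 1 (may be absent: then that port is empty): 70 mm long, 22 mm in diameter, 90 g, sooty black all over. Chamfered foot (15 mm across), locking groove from 8 to 19 mm above it, then a plain cylinder with a domed top. The point is its centre, 35 mm above the foot; z from foot to dome
- clogged_2_mid (a point): Clogged silencer, at the start locked in port 2 (may be absent: then that port is empty): 70 mm long, 22 mm in diameter, 90 g, sooty black all over. Chamfered foot (15 mm across), locking groove from 8 to 19 mm above it, then a plain cylinder with a domed top. The point is its centre, 35 mm above the foot; z from foot to dome
- clogged_3_mid (a point): Clogged silencer, at the start locked in port 3 (may be absent: then that port is empty): 70 mm long, 22 mm in diameter, 90 g, sooty black all over. Chamfered foot (15 mm across), locking groove from 8 to 19 mm above it, then a plain cylinder with a domed top. The point is its centre, 35 mm above the foot; z from foot to dome
- clean_a_mid (a point): Clean silencer, at the start upright in the wooden rack: 70 mm long, 22 mm in diameter, 90 g, bright bronze above, silver below. Chamfered foot (15 mm across), locking groove from 8 to 19 mm above it, then a plain cylinder with a domed top. The point is its centre, 35 mm above the foot; z from foot to dome
- clean_b_mid (a point): Clean silencer, at the start upright in the wooden rack: 70 mm long, 22 mm in diameter, 90 g, bright bronze above, silver below. Chamfered foot (15 mm across), locking groove from 8 to 19 mm above it, then a plain cylinder with a domed top. The point is its centre, 35 mm above the foot; z from foot to dome
- clean_c_mid (a point): Clean silencer, at the start upright in the wooden rack: 70 mm long, 22 mm in diameter, 90 g, bright bronze above, silver below. Chamfered foot (15 mm across), locking groove from 8 to 19 mm above it, then a plain cylinder with a domed top. The point is its centre, 35 mm above the foot; z from foot to dome
- clogged_1: The silencer clogged_1 itself; origin at the middle of its foot, z to its dome
- clogged_2: The silencer clogged_2 itself; origin at the middle of its foot, z to its dome
- clogged_3: The silencer clogged_3 itself; origin at the middle of its foot, z to its dome
- rack: Loose wooden rack for the clean silencers, 52 x 150 x 32 mm, three holes 23.5 mm wide and 27 mm deep, 46 mm apart along its y axis; silencers in it stand 43 mm out of it. Origin at the middle of its underside
- wash_pot: Loose round steel pot, 160 mm across and 85 mm high, 154 mm across inside, its inner floor 4 mm above its underside; two black side handles along its y axis that reach 34 mm beyond the wall, 72 mm up; origin at the middle of its underside, z up
- gauge_block: Ground steel block on the bench, 50 x 75 x 25 mm; not part of the job
Mind the look-alikes: they are no part of the job. What is shaped like the part that bears clean_a_mid but turquoise is not meant.

How it is judged:
By the outcome, as a careful person would: the job done as asked, in the order asked, and still so for the second after the job is handed in, with the robot touching nothing.
Of clogged_1, clogged_2, clogged_3 only 1 to 3 are there at a start; the rules pass over those that are not, and their reading is None.
At some moment in a run one of rack, wash_pot may be knocked a few centimetres aside while the robot is not near it.
It also fails if it takes over 210 s, if anything falls off the work surface, if the arm or the gripper's body presses on something with over 40 N, if the wrist force passes 120 N, or if a joint passes its speed limit or range.

## Working session

There is one attempt and no reset: what is moved stays moved. The work goes in short steps, Python scripts to look and compute and a tool call to move; the robot and the scene stay as the last step left them, time stands still between calls to the robot, and variables do not carry over. Pictures are saved under pics/ and viewed, and the job is handed in when it is done.

Besides the shell and the picture viewer there is one more tool, called after "Request:" by a JSON object that holds its "method" and its "body". servo_tool: Moves the arm, as the interface text tells. Its arguments: {"type":"object","properties":{"increments":{"type":"array"},"squeeze":{"type":"number"}},"required":["increments"]}

```bash
ls; mkdir -p pics; python3 - <<'E'
from plant import state, grab_frame, grip_depth
import cv2
print(state(), grip_depth)
for n in("scene","top"):
    f=grab_frame(n); cv2.imwrite(f"pics/{n}0.png",f["color"]); print(n,f["fx"],f["fy"],f["cx"],f["cy"],f["world_from_camera"])
E
```

```text
pics
{'time': 0.0, 'joint_positions': array([ 1.06002807e+00,  2.87207433e-01,  1.57815667e+00,  1.06635085e-05,
        1.27856611e+00, -1.50003958e-01]), 'dq': array([ 0.00027472,  0.00030707,  0.00027738,  0.00160293, -0.00070082,
       -0.00054128]), 'tau': array([-5.85874950e-04, -4.05978405e+01, -2.92622888e+01, -1.30367421e-04,
        5.84892870e-03,  8.17336172e-06]), 'position': array([0.23789283, 0.63093938, 0.20293039]), 'tcp_rot': array([ 1.79406932e-01,  9.83774256e-01, -1.10391271e-03, -3.83989582e-04]), 'force': array([-0.23549736, -0.17852746,  0.14095376]), 'wrist_torque': array([ 0.00665677, -0.01313849,  0.04000365]), 'gripper_width': 0.08543748175341802} 0.0187
scene 413.7542394148244 413.7542394148244 278.49764489593446 213.77769580523443 [[ 0.84463244 -0.24195732  0.47754863 -0.05544937]
 [-0.53532422 -0.38989376  0.74927354 -0.87348599]
 [ 0.00490101 -0.88850408 -0.45884253  0.62353041]
 [ 0.          0.          0.          1.        ]]
top 473.6036798944889 473.6036798944889 273.1726890614632 213.76901718367787 [[-2.86751083e-02 -9.92721364e-01  1.16970219e-01  3.45335714e-01]
 [-9.99585661e-01  2.87705680e-02 -8.72611618e-04  2.43428737e-02]
 [-2.49903945e-03 -1.16946776e-01 -9.93135039e-01  1.54821494e+00]
 [ 0.00000000e+00  0.00000000e+00  0.00000000e+00  1.00000000e+00]]
```

View pics/scene0.png

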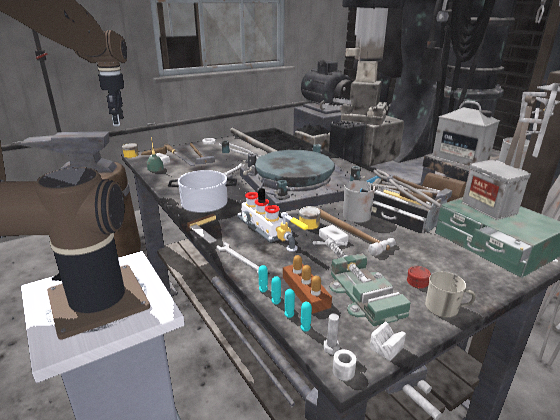

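View pics/top0.png

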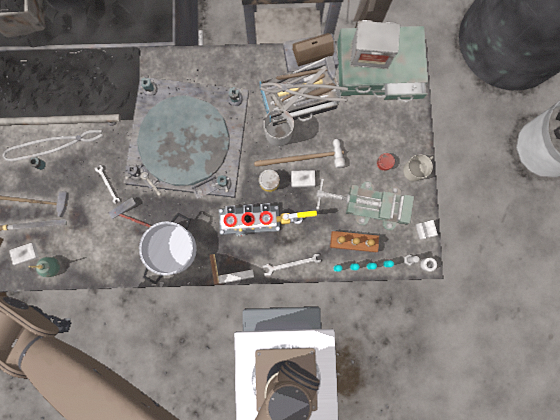

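```bash
python3 - <<'E'
import cv2
t=cv2.imread("pics/top0.png"); s=cv2.imread("pics/scene0.png")
cv2.imwrite("pics/t0c.png",cv2.resize(t[190:290,120:280],None,fx=5,fy=5,interpolation=2))
cv2.imwrite("pics/t0d.png",cv2.resize(t[190:290,270:430],None,fx=5,fy=5,interpolation=2))
cv2.imwrite("pics/s0c.png",cv2.resize(s[160:340,170:350],None,fx=3.3,fy=3.3,interpolation=2))
E
```

```text
(no output)
```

View pics/t0c.png

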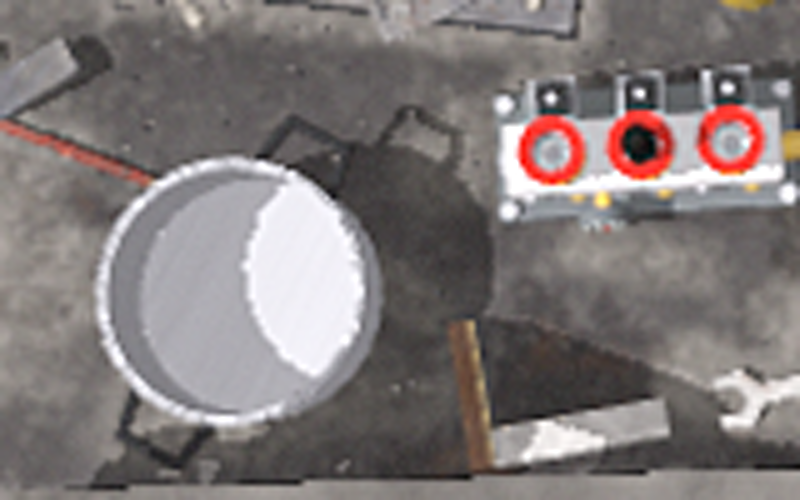

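View pics/t0d.png

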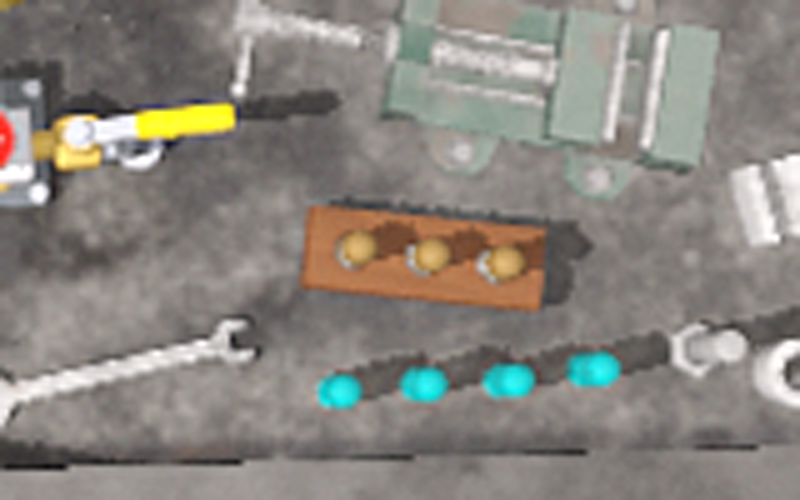

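View pics/s0c.png

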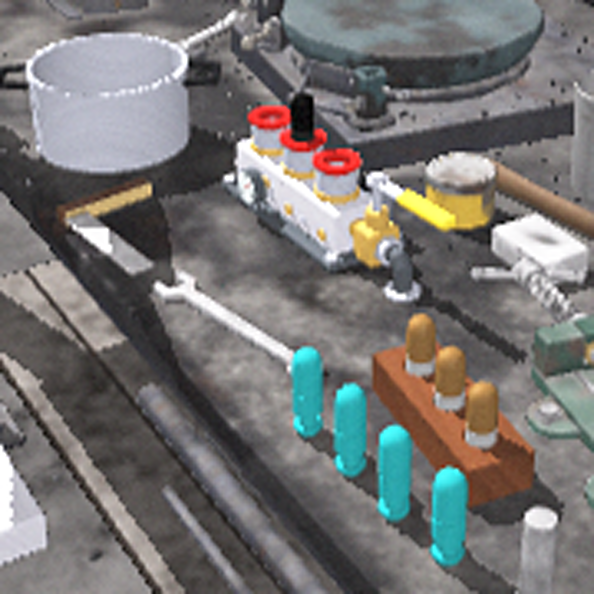

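```bash
cat > h.py <<'E'
import numpy as np, cv2
from plant import state, grab_frame, grip_depth
def ray(f,u,v):
    W=f["world_from_camera"]; d=W[:3,:3]@np.array([(u-f["cx"])/f["fx"],(v-f["cy"])/f["fy"],1]); return W[:3,3],d
def onz(f,u,v,z):
    o,d=ray(f,u,v); return (o+d*(z-o[2])/d[2])[:2]
def blobs(m,amin=15):
    n,l,s,c=cv2.connectedComponentsWithStats(m.astype(np.uint8)); return [(s[i],c[i],l==i) for i in range(1,n) if s[i,4]>=amin]
def hsv(f): return [a.astype(int) for a in cv2.split(cv2.cvtColor(f["color"],cv2.COLOR_BGR2HSV))]
def tri(f1,p1,f2,p2):
    o1,d1=ray(f1,*p1);o2,d2=ray(f2,*p2);d1/=np.linalg.norm(d1);d2/=np.linalg.norm(d2)
    A=np.stack([d1,-d2],1);t=np.linalg.lstsq(A,o2-o1,rcond=None)[0];a=o1+t[0]*d1;b=o2+t[1]*d2
    return (a+b)/2,np.linalg.norm(a-b)
def red(f):
    h,s,v=hsv(f); return ((h<6)|(h>174))&(s>190)&(v>120)
def rackmask(f):
    h,s,v=hsv(f); return (h>5)&(h<13)&(s>140)&(v>70)
def cleanmask(f):
    h,s,v=hsv(f); return (h>=13)&(h<21)&(s>100)&(v>110)
E
python3 - <<'E'
from h import *
S=grab_frame("scene");T=grab_frame("top")
for n,f in(("S",S),("T",T)):
  for nm,fn,a in(("red",red,15),("rack",rackmask,60),("clean",cleanmask,10)):
    for s,c,m in blobs(fn(f),a):
      ex=""
      if nm=="red":
        cs,_=cv2.findContours(m.astype(np.uint8),cv2.RETR_EXTERNAL,cv2.CHAIN_APPROX_NONE); 
        if s[4]>60: e=cv2.fitEllipse(cs[0]); ex=(np.round(e[0],2),np.round(e[1],1),onz(f,*e[0],.085).round(4),onz(f,*c,.085).round(4))
      if nm=="clean": ex=onz(f,*c,.062).round(4)
      if nm=="rack":
        ex=cv2.minAreaRect(np.argwhere(m)[:,::-1].astype(np.float32))
      print(n,nm,s,c.round(1),ex)
E
```

```text
S red [245 193  13   6  56] [251.3 195.2] 
S red [255 199  14   7  44] [261.7 202.6] 
S red [265 205  14   8  72] [271.7 208.5] (array([271.65, 208.64]), array([ 6.8, 12.9]), array([0.5055, 0.0439]), array([0.5059, 0.0444]))
S rack [283 266  49  48 822] [306.1 290.6] ((306.6294250488281, 287.3176574707031), (60.306671142578125, 25.27239990234375), 49.398704528808594)
S clean [400 196  19   8  33] [408.2 199.5] [ 0.9324 -0.0908]
S clean [248 205   7   2  11] [251.3 205.4] [0.488  0.1353]
S clean [197 216  19  10  56] [205.6 220.2] [0.3299 0.12  ]
S clean [280 223  11   9  44] [285.4 227.4] [ 0.5011 -0.0362]
S clean [276 227  10  14  52] [280.2 234.5] [ 0.4676 -0.062 ]
S clean [293 255  18  25 239] [301.6 267.2] [ 0.428  -0.2183]
S clean [311 276  10  15 131] [315.5 283. ] [ 0.4188 -0.285 ]
T red [260 211  12  13  57] [265.5 217.1] 
T red [224 213  13  14  58] [229.5 219.2] 
T red [242 212  12  14  69] [247.4 218.4] (array([247.52, 218.54]), array([11.4, 12.5]), array([0.5051, 0.1032]), array([0.5056, 0.1035]))
T rack [330 232  48  20 364] [354.5 240.8] ((354.2518005371094, 241.23294067382812), (47.265010833740234, 16.258066177368164), 5.90614128112793)
T clean [337 236   9   7  44] [341.5 238.9] [ 0.4347 -0.189 ]
T clean [353 237   7   8  43] [356.1 240.6] [ 0.4282 -0.2346]
T clean [367 239   8   8  46] [370.8 242.2] [ 0.4218 -0.2806]
```

```bash
cat >> h.py <<'E'
def redsoft(f):
    b,g,r=[a.astype(float) for a in cv2.split(f["color"])]
    return np.clip(r-np.maximum(b,g)-30,0,None)
E
python3 - <<'E'
from h import *
S=grab_frame("scene");T=grab_frame("top")
def ports(f,seeds):
    out=[]
    w=redsoft(f)
    for (u,v) in seeds:
        m=(w>20); 
        y0,y1,x0,x1=int(v-9),int(v+10),int(u-9),int(u+10)
        k=w[y0:y1,x0:x1].copy(); yy,xx=np.mgrid[y0:y1,x0:x1]
        m=(k>25); pts=np.stack([xx[m],yy[m]],1).astype(np.float32)
        # keep blob nearest
        hull=cv2.convexHull(pts); M=cv2.moments(hull); hc=(M['m10']/M['m00'],M['m01']/M['m00'])
        out.append((hc,onz(f,*hc,.085),((k*xx).sum()/k.sum(),(k*yy).sum()/k.sum())))
    return out
PT=ports(T,[(265.5,217),(247.5,218.3),(229.5,219.2)])
for hc,p,c in PT: print("T",np.round(hc,2),p.round(4),np.round(c,2),onz(T,*c,.085).round(4))
for u,v in[(271.7,208.5),(261,202),(251.3,196)]:
    f=S;w=redsoft(f)
    m=(w>25).astype(np.uint8)
n,l,s,c=cv2.connectedComponentsWithStats((redsoft(S)>25).astype(np.uint8))
for i in range(1,n):
    if s[i,4]>30 and 240<c[i][0]<290:
        pts=np.argwhere(l==i)[:,::-1].astype(np.float32);hull=cv2.convexHull(pts);M=cv2.moments(hull);hc=(M['m10']/M['m00'],M['m01']/M['m00'])
        print("S",s[i],np.round(hc,2),onz(S,*hc,.085).round(4))
# valve yellow
for n,f in(("T",T),("S",S)):
    h,s_,v=hsv(f); m=(h>25)&(h<34)&(s_>200)&(v>150)
    for s,c,mm in blobs(m,15): print(n,"yellow",s,c,onz(f,*c,.096))
# rack silencers: scene
h,s_,v=hsv(S)
cv2.imwrite("pics/sr.png",cv2.resize(S["color"][240:320,270:350],None,fx=7,fy=7,interpolation=0))
cv2.imwrite("pics/tr.png",cv2.resize(T["color"][200:260,320:390],None,fx=8,fy=8,interpolation=0))
E
```

```text
T [265.68 217.44] [0.5068 0.0467] [265.75 217.34] [0.5072 0.0464]
T [247.64 218.51] [0.5052 0.1028] [247.23 218.74] [0.5045 0.1041]
T [229.72 219.61] [0.5033 0.1586] [229.71 219.55] [0.5035 0.1586]
S [245 192  35  21 240] [262.17 201.99] [0.5047 0.0969]
T yellow [298 211  19   6  74] [306.93243243 213.41891892] [ 0.51444434 -0.08114462]
```

View pics/sr.png

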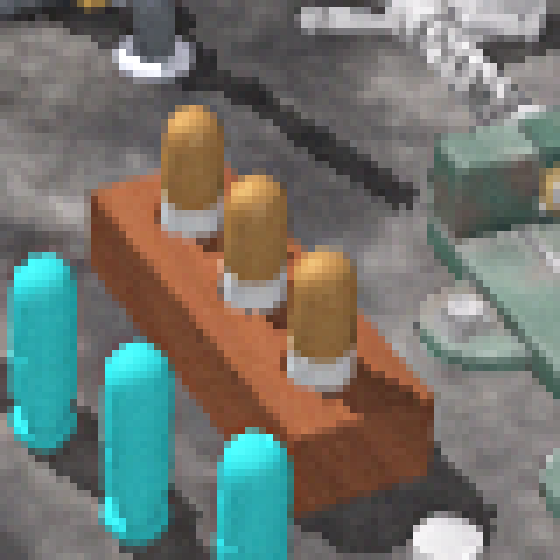

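View pics/tr.png

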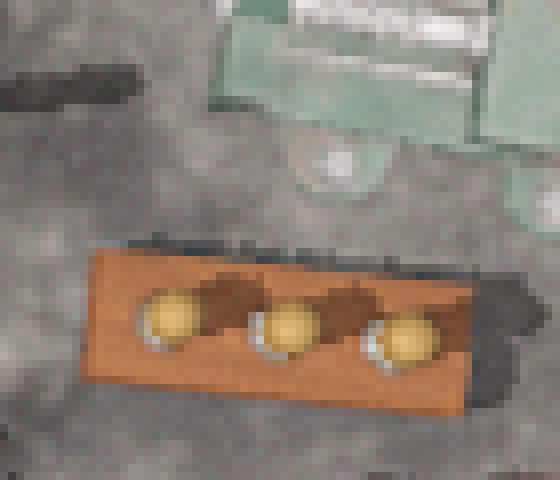

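```bash
python3 - <<'E'
from h import *
T=grab_frame("top")
print("hinge~",onz(T,286,216,.1),"leverend",onz(T,316.8,211.8,.096),"levstart",onz(T,298,214.2,.096))
print("jar",onz(T,269,180,.05),"box",onz(T,303,178,.03))
print("pot",onz(T,168,248.2,.085), onz(T,139.3,248.2,.085), onz(T,196.5,248.2,.085))
h,s,v=hsv(T)
hi=cv2.cvtColor(T["color"],cv2.COLOR_BGR2GRAY)
# axis y of manifold
y=np.array([.5034-.5070,.1586-.0467]);y/=np.linalg.norm(y);x=np.array([y[1],-y[0]]);print(x,y)
H=onz(T,286,216,.1); print("in manifold",(H-[.5052,.1028])@x,(H-[.5052,.1028])@y)
g=np.array([.5144,-.0811])-[.5052,.1028];print(g@x,g@y)
E
```

```text
hinge~ [ 0.50785173 -0.01618564] leverend [ 0.51859303 -0.11178679] levstart [ 0.51281671 -0.05349887]
jar [0.63136427 0.0332929 ] box [ 0.63856554 -0.07743933]
pot [0.42012345 0.35057355] [0.42267502 0.4391734 ] [0.41759043 0.26261765]
[0.9994829  0.03215495] [-0.03215495  0.9994829 ]
in manifold -0.001175619071026115 -0.11900937749473058
0.0032819481261750242 -0.18410073008137992
```

Request:
{"method": "servo_tool", "body": {"increments": [[8.9,-13.2,0.8,0,0,-13.5,-1],[8.9,-13.2,0.8,0,0,-13.5,-1],[8.9,-13.2,0.8,0,0,-13.5,-1],[8.9,-13.2,0.8,0,0,-13.5,-1],[8.9,-13.2,0.8,0,0,-13.5,-1],[8.9,-13.2,0.8,0,0,-13.5,-1],[8.9,-13.2,0.8,0,0,-13.5,-1],[8.9,-13.2,0.8,0,0,-13.5,-1],[8.9,-13.2,0.8,0,0,-13.5,-1],[8.9,-13.2,0.8,0,0,-13.5,-1],[8.9,-13.2,0.8,0,0,-13.5,-1]]}}

```text
time: 1.45
position: [0.4602, 0.3022, 0.2242]
tcp_rot: [0.695, 0.719, -0.0, -0.0]
force: [0.7, 0.1, -0.5]
gripper_width: 0.0001
```

Request:
{"method": "servo_tool", "body": {"increments": [[0.4,-15.4,0,0,0,0,-1],[0.4,-15.4,0,0,0,0,-1],[0.4,-15.4,0,0,0,0,-1],[0.4,-15.4,0,0,0,0,-1],[0.4,-15.4,0,0,0,0,-1],[0.4,-15.4,0,0,0,0,-1],[0.4,-15.4,0,0,0,0,-1],[0.4,-15.4,0,0,0,0,-1],[0.4,-15.4,-2,0,0,0,-1],[0.4,-15.4,-4,0,0,0,-1],[0.4,-15.4,-6,0,0,0,-1],[0.4,-15.4,-6,0,0,0,-1]]}}

```text
time: 2.65
position: [0.4646, -0.0796, 0.0669]
tcp_rot: [0.695, 0.719, -0.003, -0.008]
force: [-1.6, 0.4, -0.9]
gripper_width: -0.0
```

```bash
python3 - <<'E'
from h import *
st=state();print(st['position'],st['force'])
T=grab_frame("top");S=grab_frame("scene")
a=cv2.resize(T["color"][180:260,230:350],None,fx=5,fy=5,interpolation=0);b=cv2.resize(S["color"][150:280,200:350],None,fx=3,fy=3,interpolation=0)
c=np.zeros((600,800,3),np.uint8);c[:400,:600]=a;cv2.imwrite("pics/v1.png",c);cv2.imwrite("pics/v1s.png",b)
E
```

```text
[ 0.46463465 -0.07958768  0.0669458 ] [-1.63996581  0.3500976  -0.87035183]
```

View pics/v1.png

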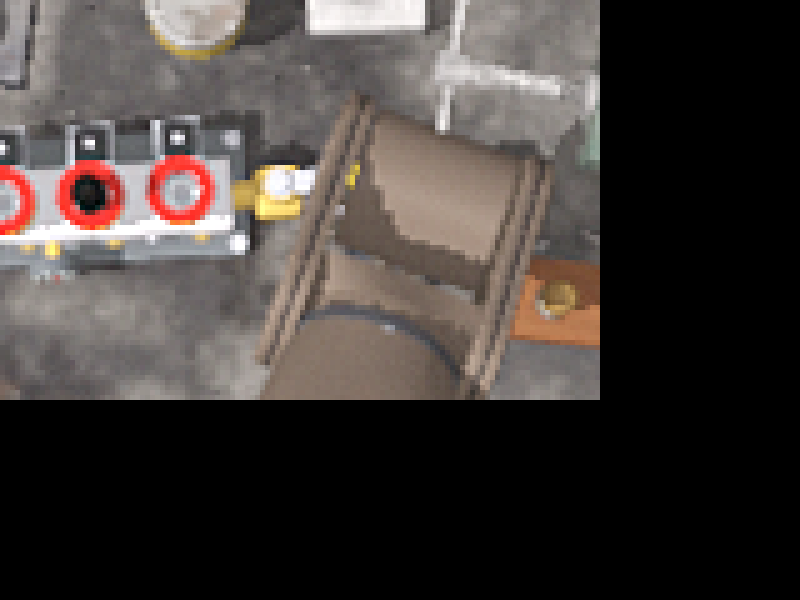

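View pics/v1s.png

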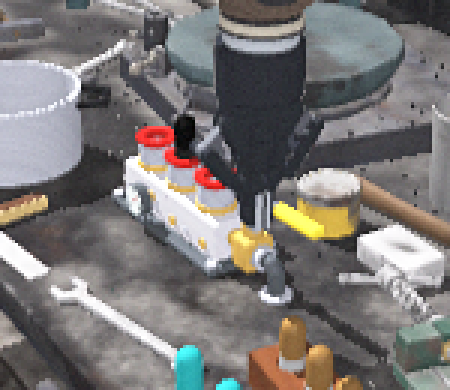

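Request:
{"method": "servo_tool", "body": {"increments": [[0.4,0,0,0,0,0,-1],[0.8,0,0,0,0,0,-1],[1.2,-0.06,0,0,0,0,-1],[1.55,-0.1,0,0,0,0,-1],[2.0,-0.06,0,0,0,0,-1],[2.5,0,0,0,0,0,-1],[3.0,0.28,0,0,0,0,-1],[3.4,0.56,0,0,0,0,-1],[3.75,1.0,0,0,0,0,-1],[4.05,1.4,0,0,0,0,-1],[4.1,1.5,0,0,0,0,-1],[4.1,1.5,0,0,0,0,-1]]}}

```text
time: 3.95
position: [0.5732, -0.0451, 0.0742]
tcp_rot: [0.695, 0.719, -0.0, -0.0]
force: [-0.9, -0.4, 0.0]
gripper_width: -0.0
```

Request:
{"method": "servo_tool", "body": {"increments": [[0.1,0.2,0,0,0,0,-1],[0.15,0.4,0,0,0,0,-1],[0.15,0.5,0,0,0,0,-1],[0.15,0.5,0,0,0,0,-1]]}}

```text
time: 4.35
position: [0.5768, -0.0332, 0.0743]
tcp_rot: [0.696, 0.718, -0.0, -0.0]
force: [0.0, -0.5, 1.1]
gripper_width: 0.0002
```

Request:
{"method": "servo_tool", "body": {"increments": [[0,0.08,0,0,0,0,-1],[0,0.16,0,0,0,0,-1],[0,0.16,0,0,0,0,-1]]}}

```text
time: 4.65
position: [0.5769, -0.0293, 0.0743]
tcp_rot: [0.696, 0.718, 0.0, -0.0]
force: [0.4, 0.0, -0.0]
gripper_width: -0.0
```

Request:
{"method": "servo_tool", "body": {"increments": [[0,0.05,0,0,0,0,-1],[0,0.1,0,0,0,0,-1],[0,0.1,0,0,0,0,-1]]}}

```text
time: 4.95
position: [0.577, -0.0268, 0.0743]
tcp_rot: [0.696, 0.718, -0.0, -0.0]
force: [0.0, -0.2, 0.5]
gripper_width: -0.0
```

```bash
python3 - <<'E'
from h import *
T=grab_frame("top");S=grab_frame("scene")
cv2.imwrite("pics/v2.png",cv2.resize(T["color"][170:250,230:350],None,fx=5,fy=5,interpolation=0));cv2.imwrite("pics/v2s.png",cv2.resize(S["color"][150:280,200:350],None,fx=4,fy=4,interpolation=0))
E
```

```text
(no output)
```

View pics/v2s.png

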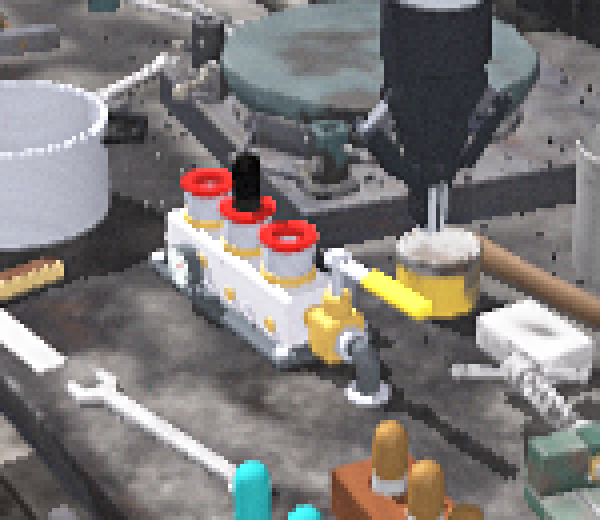

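View pics/v2.png

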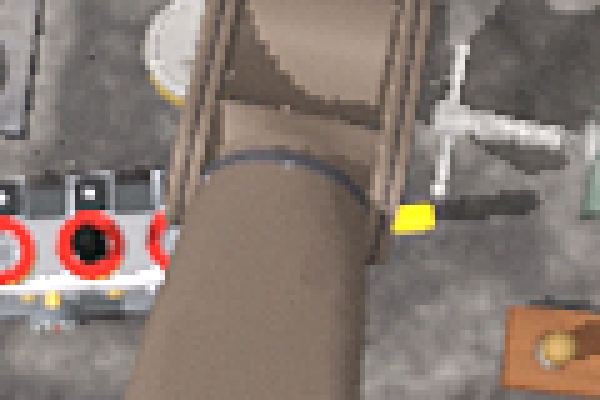

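```bash
cat >> h.py <<'E'
def proj(f,p):
    W=f["world_from_camera"]; q=W[:3,:3].T@(np.asarray(p)-W[:3,3]); return np.array([f["fx"]*q[0]/q[2]+f["cx"],f["fy"]*q[1]/q[2]+f["cy"]])
E
python3 - <<'E'
from h import *
st=state();print(st)
T=grab_frame("top");S=grab_frame("scene")
print(proj(S,st['position']),proj(S,[.5144,-.0811,.09]),proj(S,[.509,-.0135,.09]))
E
```

```text
{'time': 5.05, 'joint_positions': array([-2.22207764e-01,  2.16534894e-01,  1.91585597e+00,  6.49958061e-07,
        1.00916262e+00, -2.54209458e-01]), 'dq': array([-0.00036058, -0.00030564, -0.00184385, -0.00069959, -0.00205426,
        0.00026075]), 'tau': array([ 2.92483805e-02, -3.41820753e+01, -2.55719733e+01,  1.35774160e-03,
        1.29526565e-03,  5.56460745e-04]), 'position': array([ 0.57703786, -0.02693172,  0.07434183]), 'tcp_rot': array([6.95702564e-01, 7.18329968e-01, 1.04237836e-05, 1.65806774e-05]), 'force': array([ 0.21304318, -0.03822657,  0.42820888]), 'wrist_torque': array([-0.04432665,  0.01593611,  0.00546599]), 'gripper_width': 0.0004945192926147348}
[305.77635928 215.46816077] [298.80628762 223.91743813] [283.41320411 214.5518835 ]
```

```bash
python3 - <<'E'
from h import *
S=grab_frame("scene");T=grab_frame("top")
print(proj(S,[.4646,-.0796,.0669]),proj(S,[.47,-.082,.074]),proj(S,[.631,.033,.05]),proj(S,[.51,-.1,.09]))
cv2.imwrite("pics/v3s.png",cv2.resize(S["color"][180:240,270:345],None,fx=8,fy=8,interpolation=0))
a=cv2.imread("pics/v1s.png");cv2.imwrite("pics/v1z.png",cv2.resize(a[150:300,200:350],None,fx=4,fy=4,interpolation=0))
E
```

```text
[282.84240125 236.07653385] [285.07198689 233.60570894] [308.37581148 210.53960709] [301.52818297 227.25659656]
```

View pics/v3s.png

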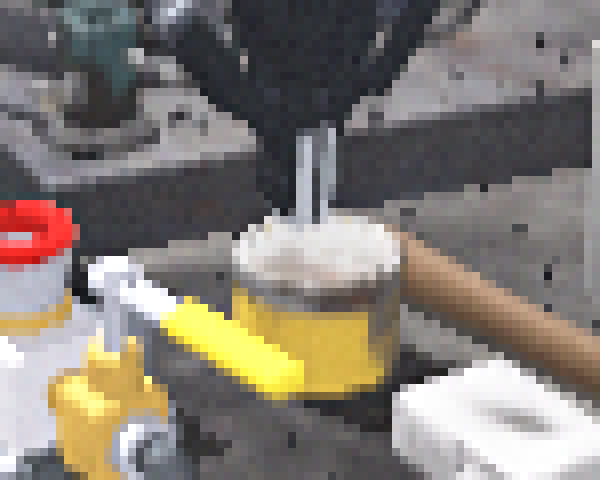

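View pics/v1z.png

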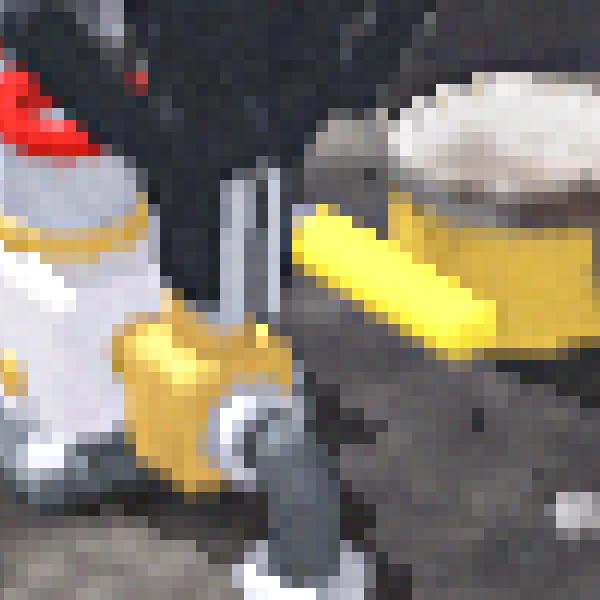

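```bash
python3 - <<'E'
from h import *
S=grab_frame("scene")
for z in(.074,.09,.11,.13,.2,.3): print(z,proj(S,[.577,-.0269,z]).round(1),proj(S,[.47,-.082,z]).round(1))
a=S["color"];cv2.imwrite("pics/v4s.png",cv2.resize(a[60:240,200:400],None,fx=4,fy=3.3,interpolation=0))
E
```

```text
0.074 [305.8 215.6] [285.1 233.6]
0.09 [306.  210.6] [285.1 228.3]
0.11 [306.2 204.3] [285.2 221.7]
0.13 [306.5 197.9] [285.3 214.8]
0.2 [307.4 174.7] [285.7 190.1]
0.3 [308.8 139.2] [286.2 152. ]
```

View pics/v4s.png

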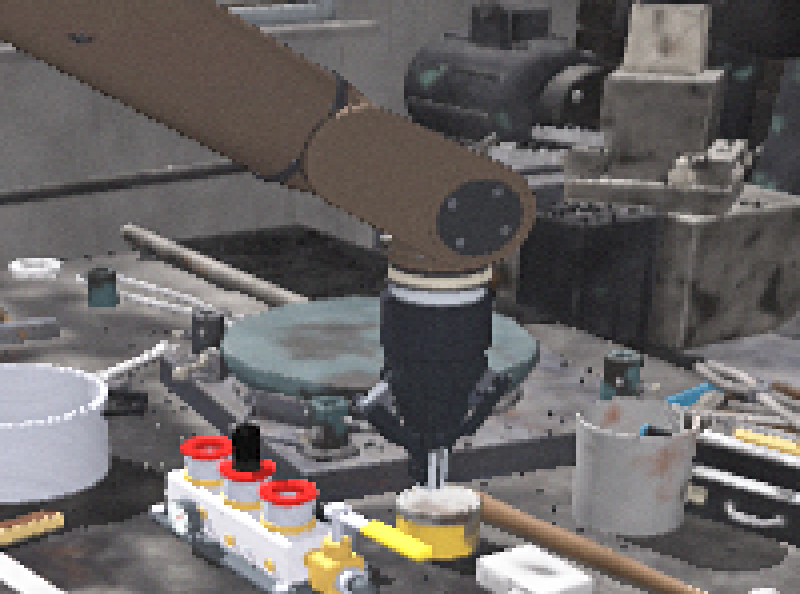

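Request:
{"method": "servo_tool", "body": {"increments": [[0,0,2,0,0,0,-1],[0,0,3,0,0,0,-1],[-1.5,-1,3,0,0,0,-1],[-3,-2,3,0,0,0,-1],[-4.3,-2.2,3,0,0,0,-1],[-4.3,-2.2,3,0,0,0,-1],[-4.3,-2.2,2,0,0,0,-1],[-4.3,-2.2,0,0,0,0,-1],[-4.3,-2.2,0,0,0,0,-1],[-4.3,-2.2,0,0,0,0,-1]]}}

```text
time: 6.3
position: [0.4693, -0.0816, 0.074]
tcp_rot: [0.696, 0.718, -0.0, -0.001]
force: [0.3, -0.1, 0.2]
gripper_width: 0.0001
```

```bash
python3 - <<'E'
from h import *
st=state();p=st['position'];S=grab_frame("scene")
print(p,st['force'],proj(S,p))
cv2.imwrite("pics/v5s.png",cv2.resize(S["color"][185:260,250:330],None,fx=8,fy=8,interpolation=0))
E
```

```text
[ 0.46933814 -0.08164943  0.07402257] [ 0.30665198 -0.05191272  0.17894588] [284.79053734 233.60814844]
```

View pics/v5s.png

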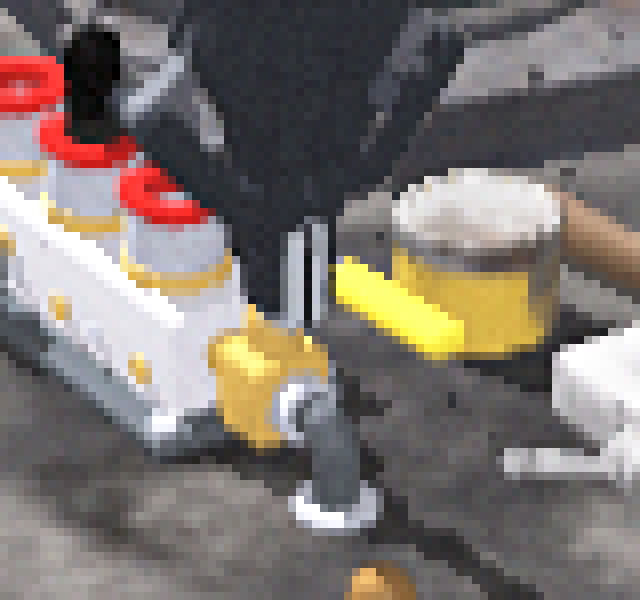

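Request:
{"method": "servo_tool", "body": {"increments": [[0,0,-0.5,0,0,0,-1],[0,0,-1.0,0,0,0,-1],[0,0,-1.4,0,0,0,-1],[0,0,-1.8,0,0,0,-1],[0,0,-1.8,0,0,0,-1]]}}

```text
time: 6.85
position: [0.468, -0.0814, 0.0274]
tcp_rot: [0.696, 0.718, -0.001, -0.002]
force: [0.7, 0.6, 0.7]
gripper_width: -0.0001
```

```bash
python3 - <<'E'
from h import *
st=state();p=st['position'];S=grab_frame("scene")
print(p,st['force'],proj(S,p))
cv2.imwrite("pics/v6s.png",cv2.resize(S["color"][185:260,250:330],None,fx=8,fy=8,interpolation=0))
E
```

```text
[ 0.46802753 -0.08141185  0.0273892 ] [0.74132481 0.56098226 0.68916114] [284.13069737 248.66714245]
```

View pics/v6s.png

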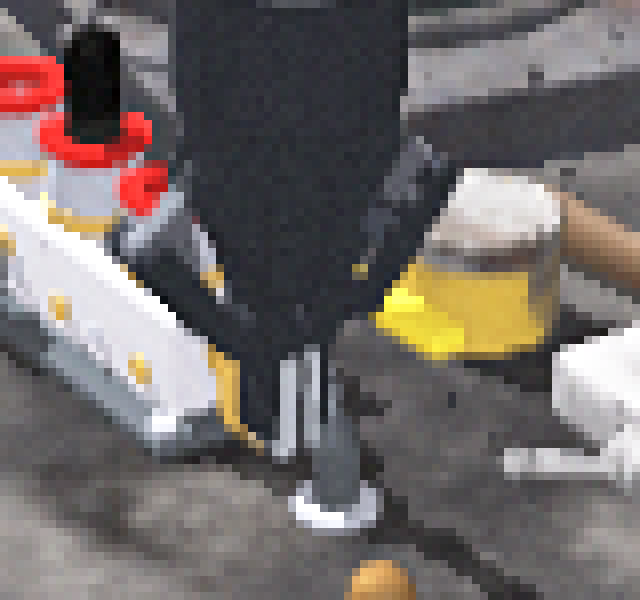

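Request:
{"method": "servo_tool", "body": {"increments": [[0,0,-0.2,0,0,0,-1],[0,0,-0.4,0,0,0,-1],[0,0,-0.6,0,0,0,-1],[0,0,-0.7,0,0,0,-1],[0,0,-0.7,0,0,0,-1]]}}

```text
time: 7.4
position: [0.469, -0.0818, 0.0114]
tcp_rot: [0.696, 0.718, -0.0, -0.001]
force: [-0.8, -0.5, 0.1]
gripper_width: 0.0001
```

Request:
{"method": "servo_tool", "body": {"increments": [[0,0,-0.12,0,0,0,-1],[0,0,-0.24,0,0,0,-1],[0,0,-0.36,0,0,0,-1],[0,0,-0.36,0,0,0,-1]]}}

```text
time: 7.8
position: [0.4689, -0.0817, 0.0021]
tcp_rot: [0.696, 0.718, -0.0, -0.001]
force: [-1.3, -0.7, 0.2]
gripper_width: 0.0002
```

```bash
python3 - <<'E'
from h import *
st=state();p=st['position'];S=grab_frame("scene");T=grab_frame("top")
print(p,st['force'],proj(S,p))
cv2.imwrite("pics/v7s.png",cv2.resize(S["color"][185:270,250:330],None,fx=7,fy=7,interpolation=0))
cv2.imwrite("pics/v7t.png",T["color"])
E
```

```text
[ 0.46887783 -0.08171581  0.00213333] [-1.33625802 -0.65324864  0.18332663] [284.34950832 256.49691858]
```

View pics/v7s.png

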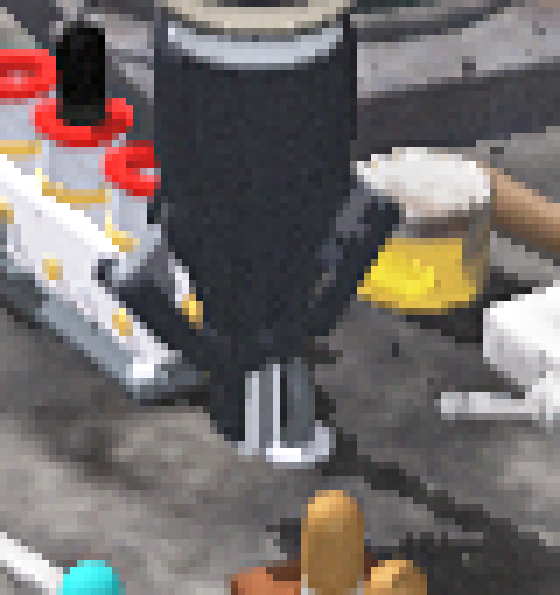

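```bash
python3 - <<'E'
from h import *
S=grab_frame("scene");T=grab_frame("top")
for z in(.0,.01,.02,.03): print(z,onz(S,286.9,249.7,z))
t=T["color"][180:300,220:380];cv2.imwrite("pics/v7t.png",cv2.resize(t,None,fx=5,fy=5,interpolation=0))
print(proj(T,state()['position']))
E
```

```text
0.0 [ 0.49572062 -0.0537004 ]
0.01 [ 0.48688111 -0.06684789]
0.02 [ 0.47804161 -0.07999537]
0.03 [ 0.4692021  -0.09314285]
[305.68213894 230.5155773 ]
```

View pics/v7t.png

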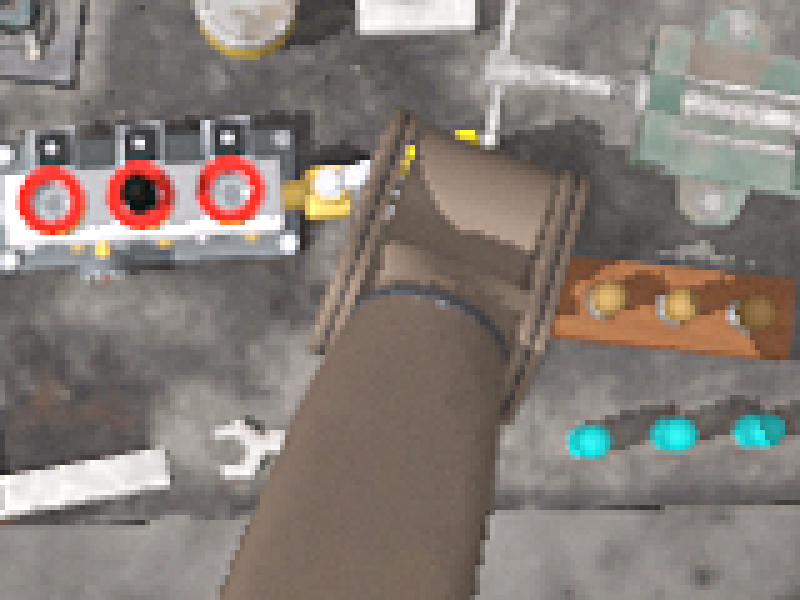

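Request:
{"method": "servo_tool", "body": {"increments": [[0,0,-0.08,0,0,0,-1],[0,0,-0.16,0,0,0,-1],[0,0,-0.16,0,0,0,-1]]}}

```text
time: 8.3
position: [0.4693, -0.082, -0.0014]
tcp_rot: [0.696, 0.718, -0.0, -0.0]
force: [-1.1, -1.1, 1.3]
gripper_width: 0.0
```

Request:
{"method": "servo_tool", "body": {"increments": [[0,0,-0.08,0,0,0,-1],[0,0,-0.16,0,0,0,-1],[0,0,-0.16,0,0,0,-1]]}}

```text
time: 8.6
position: [0.4693, -0.0819, -0.0055]
tcp_rot: [0.696, 0.718, -0.0, -0.0]
force: [-0.6, -1.3, 0.4]
gripper_width: 0.0004
```

Request:
{"method": "servo_tool", "body": {"increments": [[0,0,-0.08,0,0,0,-1],[0,0,-0.16,0,0,0,-1],[0,0,-0.2,0,0,0,-1],[0,0,-0.2,0,0,0,-1]]}}

```text
time: 9.0
position: [0.4696, -0.082, -0.0101]
tcp_rot: [0.696, 0.718, -0.0, 0.0]
force: [-1.4, -0.0, 1.4]
gripper_width: -0.0003
```

Request:
{"method": "servo_tool", "body": {"increments": [[0,0,-0.08,0,0,0,-1],[0,0,-0.12,0,0,0,-1],[0,0,-0.12,0,0,0,-1]]}}

```text
time: 9.3
position: [0.4689, -0.0819, -0.0138]
tcp_rot: [0.696, 0.718, -0.0, -0.001]
force: [-1.3, -1.2, 0.7]
gripper_width: -0.0003
```

Request:
{"method": "servo_tool", "body": {"increments": [[0,0,-0.08,0,0,0,-1],[0,0,-0.12,0,0,0,-1],[0,0,-0.12,0,0,0,-1]]}}

```text
time: 9.6
position: [0.4692, -0.0819, -0.0165]
tcp_rot: [0.696, 0.718, -0.0, -0.0]
force: [-0.9, -0.9, 0.5]
gripper_width: -0.0002
```

Request:
{"method": "servo_tool", "body": {"increments": [[0,0,-0.08,0,0,0,-1],[0,0,-0.08,0,0,0,-1]]}}

```text
time: 9.8
position: [0.4689, -0.0816, -0.0188]
tcp_rot: [0.696, 0.718, -0.0, -0.001]
force: [-1.6, 0.2, -0.2]
gripper_width: 0.0
```

Request:
{"method": "servo_tool", "body": {"increments": [[0,0,-0.08,0,0,0,-1],[0,0,-0.08,0,0,0,-1]]}}

```text
time: 10.0
position: [0.469, -0.0817, -0.0207]
tcp_rot: [0.696, 0.718, -0.0, -0.001]
force: [-1.4, -0.6, -0.9]
gripper_width: -0.0
```

Request:
{"method": "servo_tool", "body": {"increments": [[0,0,-0.08,0,0,0,-1],[0,0,-0.08,0,0,0,-1]]}}

```text
time: 10.2
position: [0.4693, -0.0818, -0.0225]
tcp_rot: [0.696, 0.718, -0.0, -0.0]
force: [-0.5, -0.3, -0.5]
gripper_width: -0.0003
```

Request:
{"method": "servo_tool", "body": {"increments": [[0,0,-0.06,0,0,0,-1],[0,0,-0.06,0,0,0,-1]]}}

```text
time: 10.4
position: [0.4694, -0.0819, -0.0239]
tcp_rot: [0.696, 0.718, -0.0, -0.0]
force: [-0.8, -0.2, -0.5]
gripper_width: -0.0004
```

```bash
python3 - <<'E'
from h import *
st=state();p=st['position'];S=grab_frame("scene")
print(p,st['force'],st['joint_positions'],proj(S,p))
cv2.imwrite("pics/v8s.png",cv2.resize(S["color"][185:270,250:330],None,fx=7,fy=7,interpolation=0))
E
```

```text
[ 0.46941606 -0.08189889 -0.02386196] [-0.78212728 -0.1722887  -0.52420878] [-3.86128296e-01  1.81705788e-01  2.18527207e+00  7.88279396e-05
  7.74840326e-01 -4.18039417e-01] [284.44192366 264.40129617]
```

View pics/v8s.png

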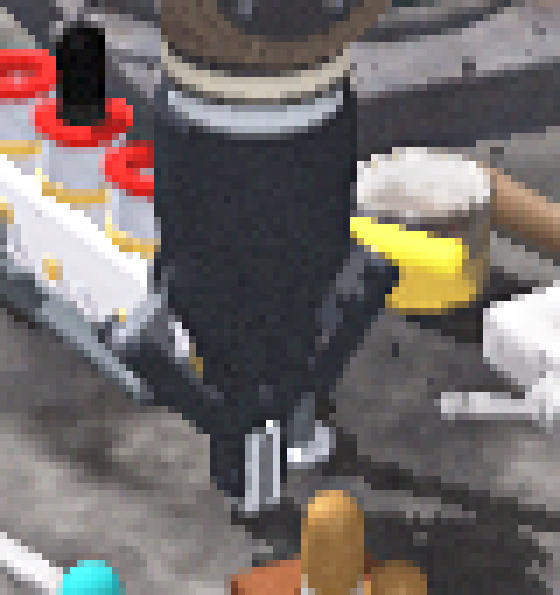

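Request:
{"method": "servo_tool", "body": {"increments": [[0,0,-0.06,0,0,0,-1],[0,0,-0.06,0,0,0,-1]]}}

```text
time: 10.65
position: [0.4695, -0.0819, -0.0253]
tcp_rot: [0.696, 0.718, 0.0, -0.0]
force: [-0.7, -0.2, -0.7]
gripper_width: 0.0002
```

Request:
{"method": "servo_tool", "body": {"increments": [[0,0,-0.06,0,0,0,-1],[0,0,-0.06,0,0,0,-1]]}}

```text
time: 10.85
position: [0.4695, -0.0819, -0.0268]
tcp_rot: [0.696, 0.718, 0.0, -0.0]
force: [-0.5, -0.3, -1.3]
gripper_width: -0.0001
```

Request:
{"method": "servo_tool", "body": {"increments": [[0,0,-0.06,0,0,0,-1],[0,0,-0.06,0,0,0,-1]]}}

```text
time: 11.05
position: [0.4695, -0.0819, -0.027]
tcp_rot: [0.696, 0.718, -0.0, -0.001]
force: [-4.3, 0.2, 10.6]
gripper_width: 0.0001
```

Request:
{"method": "servo_tool", "body": {"increments": [[0,0,-0.06,0,0,0,-1],[0,0,-0.06,0,0,0,-1]]}}

```text
time: 11.25
position: [0.4696, -0.0819, -0.027]
tcp_rot: [0.696, 0.718, -0.001, -0.001]
force: [-8.5, 2.6, 22.0]
gripper_width: -0.0003
```

Request:
{"method": "servo_tool", "body": {"increments": [[0,0,0.16,0,0,0,-1],[0,0,0.16,0,0,0,-1],[0,0,0.16,0,0,0,-1]]}}

```text
time: 11.55
position: [0.4697, -0.082, -0.0258]
tcp_rot: [0.696, 0.718, 0.0, 0.0]
force: [-0.0, -0.1, -0.0]
gripper_width: 0.0002
```

```bash
python3 - <<'E'
from h import *
st=state();p=st['position'];S=grab_frame("scene");T=grab_frame("top")
print(p,st['force'])
z=p[2]+.0268
q=np.array([p[0],p[1],z]);print(proj(S,q),onz(S,287.6,257.4,.003))
# finger tip corners at TCP +-14.5 in x, +-11 in y
for dx in(-.0145,0,.0145):
  for dy in(-.011,.011): print(dx,dy,proj(S,q+[dx,dy,0]).round(1))
im=S["color"][225:270,265:310];cv2.imwrite("pics/v9s.png",cv2.resize(im,None,fx=13,fy=13,interpolation=0))
E
```

```text
[ 0.46965063 -0.08195103 -0.02575495] [-0.00745649 -0.0829866  -0.02078064]
[284.62920964 256.7900565 ] [ 0.47320543 -0.09122083]
-0.0145 -0.011 [282.4 260.3]
-0.0145 0.011 [278.  256.5]
0 -0.011 [286.8 258.7]
0 0.011 [282.4 254.9]
0.0145 -0.011 [291.3 257.1]
0.0145 0.011 [286.8 253.4]
```

View pics/v9s.png

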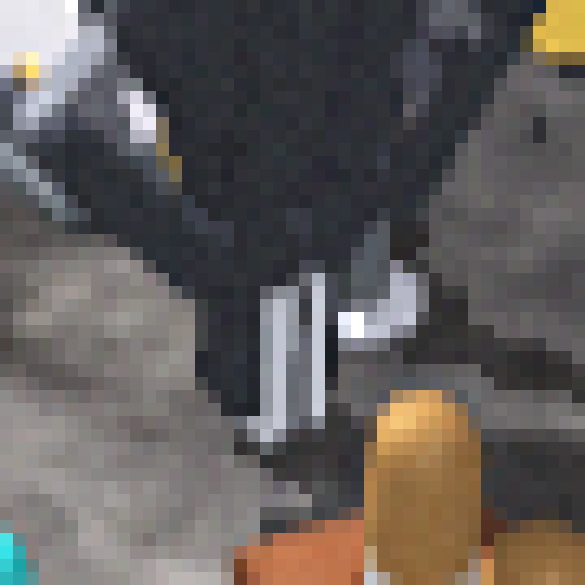

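Request:
{"method": "servo_tool", "body": {"increments": [[-0.4,0,0.4,0,0,0,-1],[-1,0,1,0,0,0,-1],[-1,0,3,0,0,0,-1],[-1,0,5,0,0,0,-1],[-1,0,7,0,0,0,-1],[-1,2,8,0,0,0,-1],[-1,4,8,0,0,0,-1],[-1,6,8,0,0,0,-1],[-1,8,8,0,0,0,-1],[-1,8,8,0,0,0,-1]]}}

```text
time: 12.65
position: [0.4436, 0.1225, 0.1741]
tcp_rot: [0.693, 0.721, 0.0, -0.001]
force: [0.4, -0.3, 1.0]
gripper_width: -0.0001
```

```bash
python3 - <<'E'
from h import *
st=state();p=st['position'];S=grab_frame("scene");T=grab_frame("top")
print(p,st['force'])
cv2.imwrite("pics/w1s.png",cv2.resize(S["color"][150:330,180:360],None,fx=3.3,fy=3.3,interpolation=2))
cv2.imwrite("pics/w1t.png",cv2.resize(T["color"][170:290,220:380],None,fx=5,fy=5,interpolation=2))
E
```

```text
[0.44359347 0.1225073  0.17407912] [ 0.42418868 -0.27129418  1.0012343 ]
```

View pics/w1s.png

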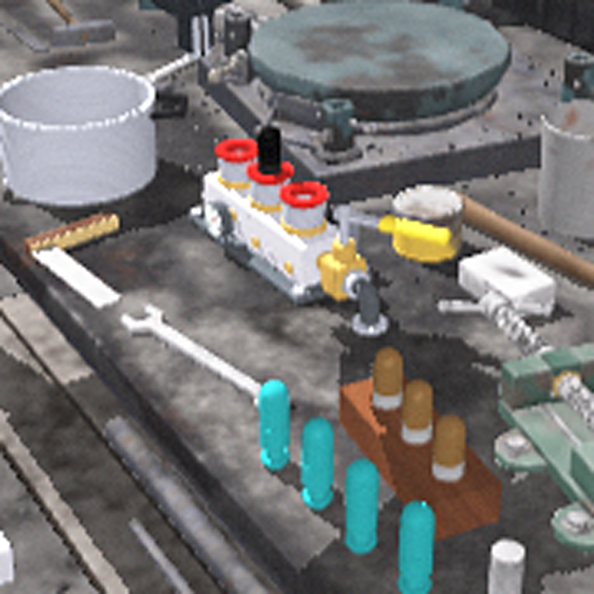

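View pics/w1t.png

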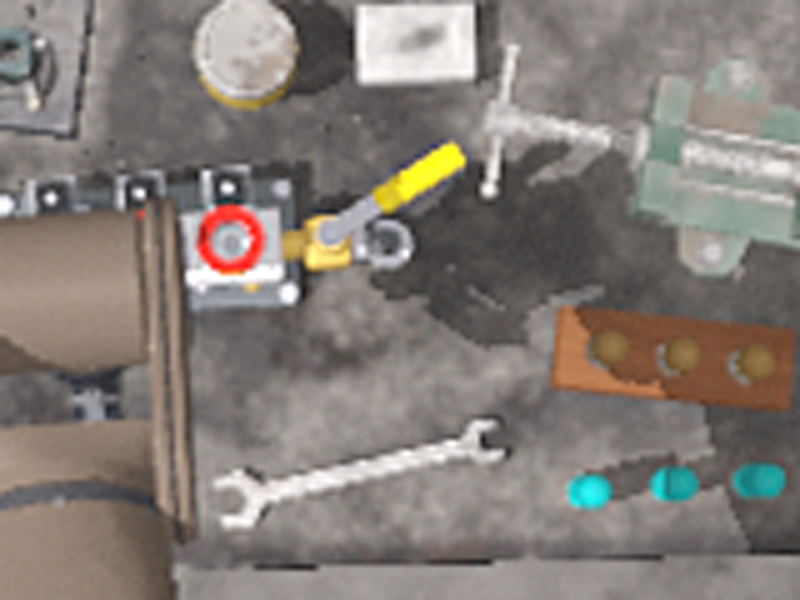

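```bash
python3 - <<'E'
from h import *
st=state();p=st['position'];S=grab_frame("scene")
for dz in(0,.02,.0268,.035):print(dz,proj(S,p+[0,-.011,dz]).round(1))
cv2.imwrite("pics/w2s.png",cv2.resize(S["color"][130:190,215:275],None,fx=10,fy=10,interpolation=0))
E
```

```text
0 [241.4 177.3]
0.02 [241.1 170.7]
0.0268 [241.1 168.5]
0.035 [240.9 165.7]
```

View pics/w2s.png

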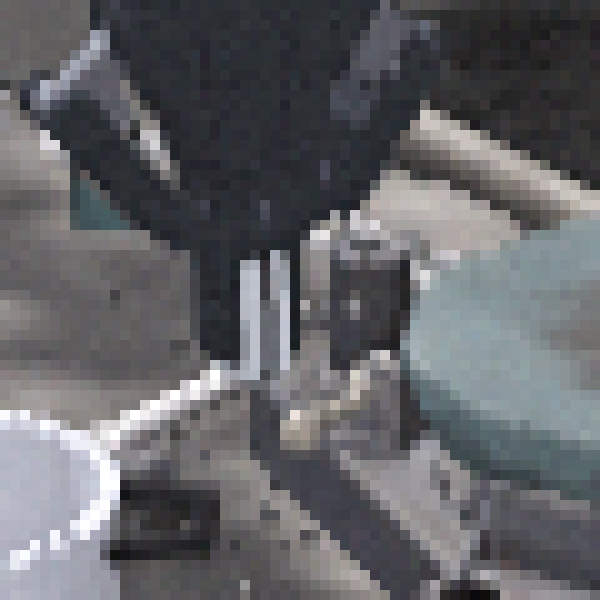

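Request:
{"method": "servo_tool", "body": {"increments": [[1.4,-2,0,0,0,0,-1],[1.4,-4,0,0,0,0,-1],[1.4,-6,0,0,0,0,-1],[1.4,-8.1,0,0,0,0,-1],[1.4,-8.1,-1.5,0,0,0,-1],[1.4,-8.1,-3,0,0,0,-1],[1.4,-8.1,-4.5,0,0,0,-1],[1.4,-8.1,-5,0,0,0,-1],[1.4,-8.1,-5,0,0,0,-1],[1.4,-8.1,-5,0,0,0,-1]]}}

```text
time: 13.8
position: [0.4804, -0.0855, 0.0506]
tcp_rot: [0.696, 0.718, 0.0, 0.001]
force: [-0.8, -0.2, -0.4]
gripper_width: -0.0001
```

Request:
{"method": "servo_tool", "body": {"increments": [[0.6,-0.03,0,0,0,0,-1],[1.14,-0.06,0,0,0,0,-1],[1.6,0,0,0,0,0,-1],[2.1,0.08,0,0,0,0,-1],[2.55,0.33,0,0,0,0,-1],[3.0,0.62,0,0,0,0,-1],[3.35,1.05,0,0,0,0,-1],[3.7,1.5,0,0,0,0,-1],[3.7,1.5,0,0,0,0,-1],[3.7,1.5,0,0,0,0,-1]]}}

```text
time: 14.8
position: [0.5724, -0.0462, 0.0493]
tcp_rot: [0.695, 0.719, 0.0, 0.0]
force: [0.3, -0.7, 0.2]
gripper_width: -0.0
```

Request:
{"method": "servo_tool", "body": {"increments": [[0.1,0.2,0,0,0,0,-1],[0.18,0.4,0,0,0,0,-1],[0.18,0.5,0,0,0,0,-1],[0.18,0.5,0,0,0,0,-1]]}}

```text
time: 15.2
position: [0.5766, -0.0341, 0.0494]
tcp_rot: [0.696, 0.718, 0.0, 0.0]
force: [-1.1, -0.7, -0.0]
gripper_width: 0.0
```

Request:
{"method": "servo_tool", "body": {"increments": [[0,0.08,0,0,0,0,-1],[0,0.16,0,0,0,0,-1],[0,0.16,0,0,0,0,-1]]}}

```text
time: 15.5
position: [0.5769, -0.0307, 0.0495]
tcp_rot: [0.696, 0.718, 0.0, 0.001]
force: [0.9, -1.4, -0.6]
gripper_width: -0.0001
```

Request:
{"method": "servo_tool", "body": {"increments": [[0,0.06,0,0,0,0,-1],[0,0.12,0,0,0,0,-1],[0,0.12,0,0,0,0,-1]]}}

```text
time: 15.8
position: [0.5769, -0.0306, 0.0496]
tcp_rot: [0.695, 0.719, -0.002, 0.003]
force: [0.2, -10.8, -1.5]
gripper_width: -0.0001
```

```bash
python3 - <<'E'
from h import *
S=grab_frame("scene")
cv2.imwrite("pics/w3s.png",cv2.resize(S["color"][170:250,250:345],None,fx=7,fy=7,interpolation=0))
E
```

```text
(no output)
```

View pics/w3s.png

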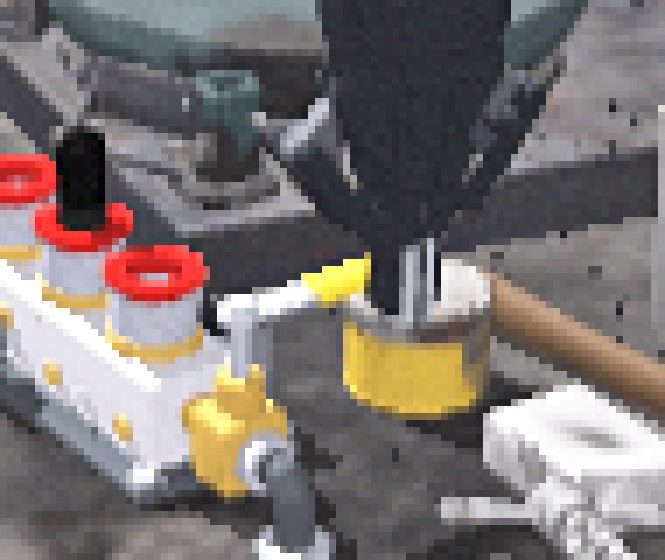

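Request:
{"method": "servo_tool", "body": {"increments": [[0,-0.6,0,0,0,0,-1],[0,-0.6,2,0,0,0,-1],[0,-0.6,4,0,0,0,-1],[0,-0.6,6,0,0,0,-0.29],[-1,1.2,6,0,0,0,-0.29],[-2,3.2,6,0,0,0,-0.29],[-2.87,5.21,6,0,0,0,-0.29],[-2.87,5.21,6,0,0,0,-0.29],[-2.87,5.21,4.5,0,0,0,-0.29],[-2.87,5.21,3.5,0,0,0,-0.29],[-2.87,5.21,3.5,0,0,0,-0.29],[-2.87,5.21,3.5,0,0,0,-0.29]]}}

```text
time: 17.05
position: [0.5049, 0.1024, 0.1369]
tcp_rot: [0.696, 0.718, -0.0, -0.001]
force: [1.3, -0.4, 0.0]
gripper_width: 0.0303
```

```bash
python3 - <<'E'
from h import *
S=grab_frame("scene");T=grab_frame("top");print(state()['position'],state()['gripper_width'])
cv2.imwrite("pics/w4s.png",cv2.resize(S["color"][150:230,220:300],None,fx=7,fy=7,interpolation=0))
cv2.imwrite("pics/w4t.png",cv2.resize(T["color"][180:250,200:340],None,fx=5,fy=5,interpolation=0))
E
```

```text
[0.50619367 0.10243728 0.13865801] 0.0302014024423615
```

View pics/w4s.png

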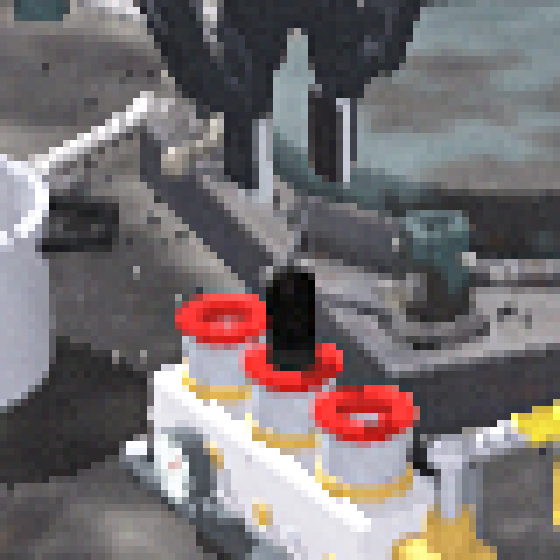

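View pics/w4t.png

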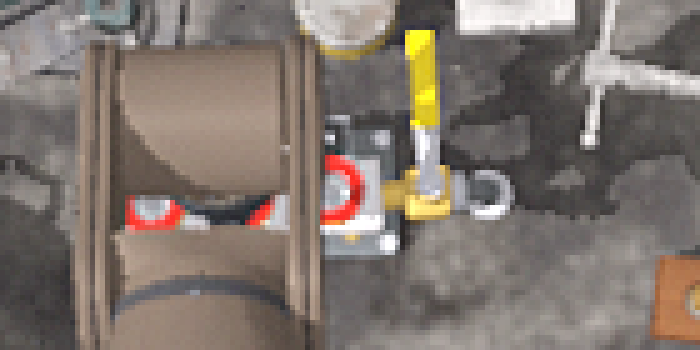

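Request:
{"method": "servo_tool", "body": {"increments": [[0,0,-0.6,0,0,0,-0.29],[0,0,-1.2,0,0,0,-0.29],[0,0,-1.8,0,0,0,-0.29],[0,0,-2.2,0,0,0,-0.29],[0,0,-2.4,0,0,0,-0.29],[0,0,-2.4,0,0,0,-0.29]]}}

```text
time: 17.75
position: [0.504, 0.1028, 0.0757]
tcp_rot: [0.696, 0.718, -0.001, -0.001]
force: [0.3, 0.0, 0.2]
gripper_width: 0.0306
```

Request:
{"method": "servo_tool", "body": {"increments": [[0,0,-0.2,0,0,0,-0.29],[0,0,-0.4,0,0,0,-0.29],[0,0,-0.4,0,0,0,-0.29]]}}

```text
time: 18.05
position: [0.5044, 0.1028, 0.0663]
tcp_rot: [0.696, 0.718, -0.0, -0.0]
force: [-0.7, -0.4, -0.2]
gripper_width: 0.0302
```

Request:
{"method": "servo_tool", "body": {"increments": [[0,0,-0.15,0,0,0,-0.29],[0,0,-0.3,0,0,0,-0.29],[0,0,-0.3,0,0,0,-0.29]]}}

```text
time: 18.35
position: [0.5043, 0.1028, 0.0587]
tcp_rot: [0.696, 0.718, -0.0, -0.0]
force: [-0.3, 0.4, -0.0]
gripper_width: 0.0305
```

Request:
{"method": "servo_tool", "body": {"increments": [[0,0,-0.1,0,0,0,-0.29],[0,0,-0.2,0,0,0,-0.29],[0,0,-0.2,0,0,0,-0.29]]}}

```text
time: 18.65
position: [0.505, 0.1028, 0.0548]
tcp_rot: [0.696, 0.718, 0.0, 0.0]
force: [-1.4, -0.3, 3.5]
gripper_width: 0.0303
```

Request:
{"method": "servo_tool", "body": {"increments": [[0,0,-0.08,0,0,0,-0.29],[0,0,-0.12,0,0,0,-0.29],[0,0,-0.12,0,0,0,-0.29]]}}

```text
time: 18.95
position: [0.505, 0.1028, 0.0527]
tcp_rot: [0.696, 0.718, -0.0, -0.0]
force: [-3.2, -0.6, 9.0]
gripper_width: 0.0307
```

```bash
python3 - <<'E'
from h import *
S=grab_frame("scene");print(state()['position'],state()['force'])
cv2.imwrite("pics/w5s.png",cv2.resize(S["color"][150:230,220:300],None,fx=7,fy=7,interpolation=0))
E
```

```text
[0.50499515 0.10281385 0.05265388] [-3.65464775 -0.0952447   8.42620002]
```

View pics/w5s.png

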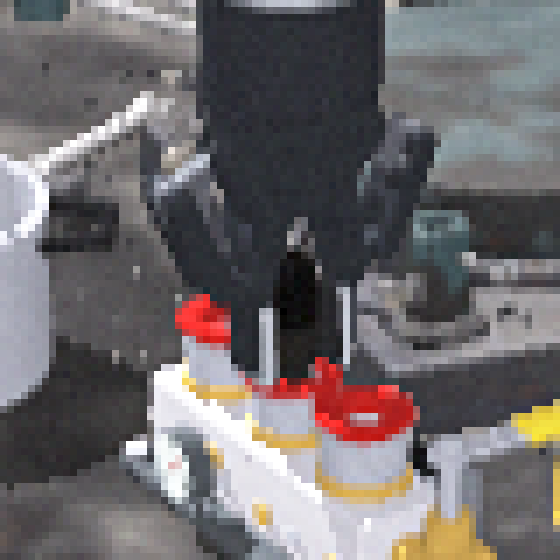

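Request:
{"method": "servo_tool", "body": {"increments": [[0,0,0,0,0,0,-0.7],[0,0,0,0,0,0,-0.7],[0,0,0,0,0,0,-0.7],[0,0,0,0,0,0,-0.7],[0,0,0,0,0,0,-0.7]], "squeeze": 22}}

```text
time: 19.5
position: [0.5059, 0.1028, 0.0532]
tcp_rot: [0.696, 0.718, 0.001, 0.001]
force: [-2.8, -0.2, 9.0]
gripper_width: 0.021
```

Request:
{"method": "servo_tool", "body": {"increments": [[0,0,0.15,0,0,0,-0.7],[0,0,0.4,0,0,0,-0.7],[0,0,0.8,0,0,0,-0.7],[0,0,1.3,0,0,0,-0.7],[0,0,2.0,0,0,0,-0.7],[0,0,3,0,0,0,-0.7],[0,0,4,0,0,0,-0.7],[0,0,5,0,0,0,-0.7],[0,0,5,0,0,0,-0.7],[0,0,5,0,0,0,-0.7]]}}

```text
time: 20.5
position: [0.5047, 0.1028, 0.1764]
tcp_rot: [0.696, 0.718, 0.0, 0.0]
force: [0.3, 0.1, -1.2]
gripper_width: 0.0216
```

```bash
python3 - <<'E'
from h import *
S=grab_frame("scene");T=grab_frame("top");st=state();print(st['position'],st['force'],st['gripper_width'])
cv2.imwrite("pics/w6s.png",cv2.resize(S["color"][110:230,180:300],None,fx=5,fy=5,interpolation=0))
cv2.imwrite("pics/w6t.png",cv2.resize(T["color"][190:290,120:280],None,fx=5,fy=5,interpolation=0))
E
```

```text
[0.50354882 0.10276631 0.17449768] [-0.79953358 -0.84052913  0.9266966 ] 0.021332294541809155
```

View pics/w6s.png

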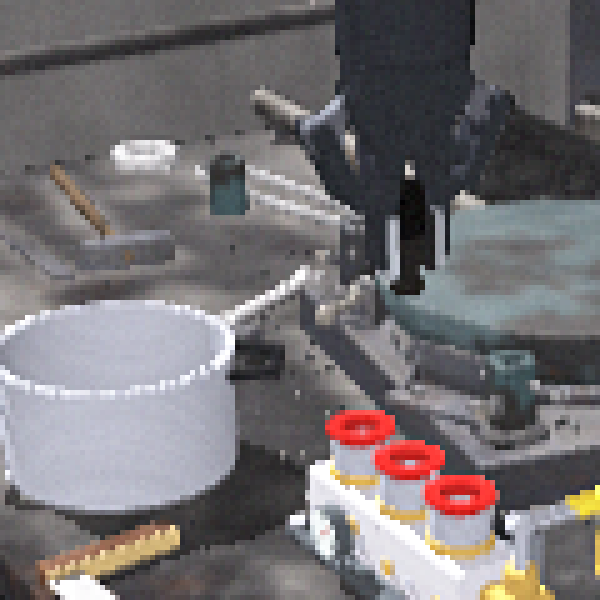

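View pics/w6t.png

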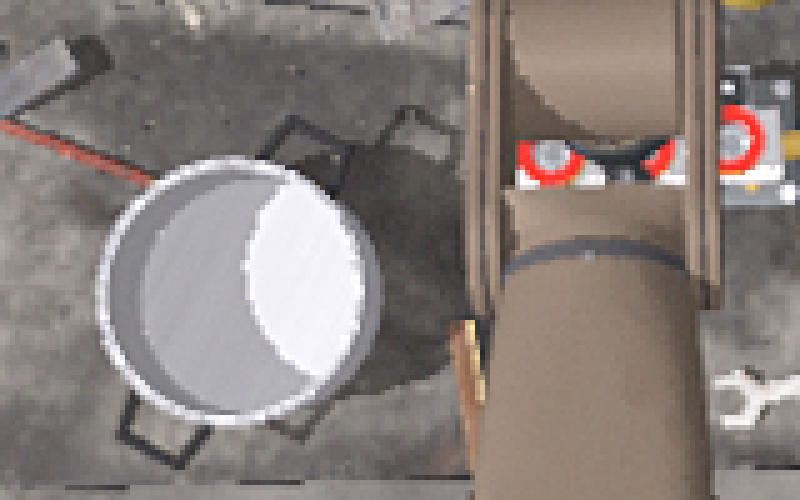

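Request:
{"method": "servo_tool", "body": {"increments": [[-0.3,1,0,0,0,0,-0.7],[-0.8,2.4,0,0,0,0,-0.7],[-1.3,4,0,0,0,0,-0.7],[-1.9,5.6,0,0,0,0,-0.7],[-2.4,7.2,0,0,0,0,-0.7],[-2.9,8.8,0,0,0,0,-0.7],[-3.3,9.9,0,0,0,0,-0.7],[-3.3,9.9,0,0,0,0,-0.7],[-3.3,9.9,0,0,0,0,-0.7],[-3.3,9.9,-1,0,0,0,-0.7],[-3.3,9.9,-2,0,0,0,-0.7],[-3.3,9.9,-2,0,0,0,-0.7]]}}

```text
time: 21.8
position: [0.4197, 0.3473, 0.1214]
tcp_rot: [0.696, 0.718, -0.005, -0.001]
force: [-0.4, 0.2, -1.3]
gripper_width: 0.0211
```

```bash
python3 - <<'E'
from h import *
S=grab_frame("scene");T=grab_frame("top");st=state();print(st['position'],st['force'],st['gripper_width'])
cv2.imwrite("pics/w7s.png",cv2.resize(S["color"][110:230,150:270],None,fx=5,fy=5,interpolation=0))
cv2.imwrite("pics/w7t.png",cv2.resize(T["color"][190:290,120:280],None,fx=5,fy=5,interpolation=0))
print(onz(T,166,248.2,.085))
E
```

```text
[0.42224102 0.34908408 0.12565903] [ 0.12278562  0.34647292 -0.51853748] 0.021563934471446236
[0.42030124 0.35674689]
```

View pics/w7s.png

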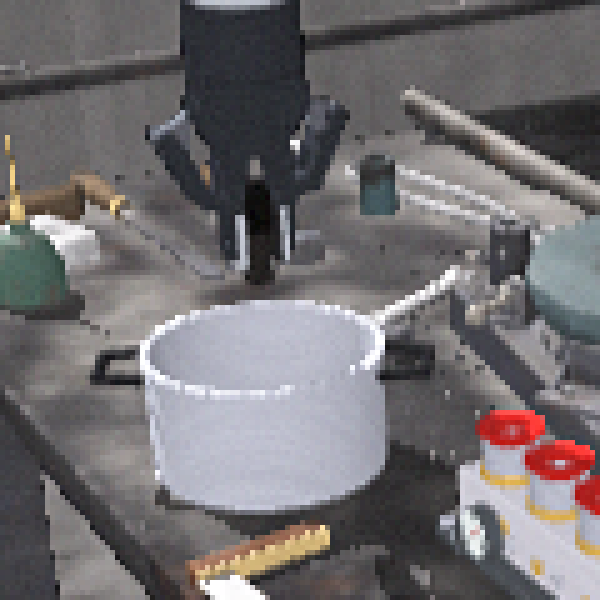

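View pics/w7t.png

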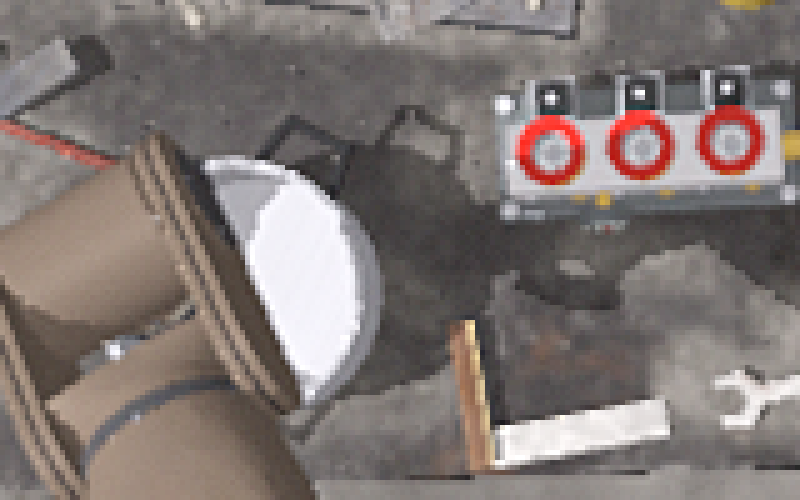

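Request:
{"method": "servo_tool", "body": {"increments": [[0,0,-0.5,0,0,0,-0.7],[0,0,-1.2,0,0,0,-0.7],[0,0,-2,0,0,0,-0.7],[0,0,-2.8,0,0,0,-0.7],[0,0,-3.5,0,0,0,-0.7],[0,0,-4.1,0,0,0,-0.7],[0,0,-4.5,0,0,0,-0.7],[0,0,-4.7,0,0,0,-0.7],[0,0,-4.7,0,0,0,-0.7]]}}

```text
time: 22.8
position: [0.4222, 0.3502, 0.0085]
tcp_rot: [0.696, 0.718, -0.0, -0.0]
force: [0.0, -0.6, -0.9]
gripper_width: 0.0215
```

Request:
{"method": "servo_tool", "body": {"increments": [[0,0,-0.1,0,0,0,-0.7],[0,0,-0.2,0,0,0,-0.7],[0,0,-0.3,0,0,0,-0.7],[0,0,-0.4,0,0,0,-0.7],[0,0,-0.4,0,0,0,-0.7]]}}

```text
time: 23.3
position: [0.422, 0.3502, -0.0015]
tcp_rot: [0.696, 0.718, -0.0, -0.0]
force: [0.5, 0.2, -1.0]
gripper_width: 0.0212
```

Request:
{"method": "servo_tool", "body": {"increments": [[0,0,-0.08,0,0,0,-0.7],[0,0,-0.12,0,0,0,-0.7],[0,0,-0.12,0,0,0,-0.7]]}}

```text
time: 23.6
position: [0.4222, 0.3502, -0.0043]
tcp_rot: [0.696, 0.718, -0.0, -0.0]
force: [0.5, -0.1, -1.4]
gripper_width: 0.0216
```

Request:
{"method": "servo_tool", "body": {"increments": [[0,0,-0.04,0,0,0,-0.7],[0,0,-0.08,0,0,0,-0.7],[0,0,-0.08,0,0,0,-0.7]]}}

```text
time: 23.9
position: [0.4221, 0.3502, -0.0063]
tcp_rot: [0.696, 0.718, -0.0, -0.0]
force: [-0.5, 0.3, -1.3]
gripper_width: 0.0211
```

Request:
{"method": "servo_tool", "body": {"increments": [[0,0,-0.04,0,0,0,-0.7],[0,0,-0.08,0,0,0,-0.7],[0,0,-0.08,0,0,0,-0.7]]}}

```text
time: 24.2
position: [0.4221, 0.3502, -0.0084]
tcp_rot: [0.696, 0.718, -0.0, -0.0]
force: [-0.5, -0.2, -0.7]
gripper_width: 0.0213
```

Request:
{"method": "servo_tool", "body": {"increments": [[0,0,-0.04,0,0,0,-0.7],[0,0,-0.06,0,0,0,-0.7],[0,0,-0.06,0,0,0,-0.7]]}}

```text
time: 24.5
position: [0.4224, 0.3504, -0.0092]
tcp_rot: [0.696, 0.718, -0.0, -0.0]
force: [-1.6, -1.5, 3.5]
gripper_width: 0.0215
```

Request:
{"method": "servo_tool", "body": {"increments": [[0,0,-0.04,0,0,0,-0.7],[0,0,-0.06,0,0,0,-0.7],[0,0,-0.06,0,0,0,-0.7]]}}

```text
time: 24.8
position: [0.4224, 0.3505, -0.0092]
tcp_rot: [0.696, 0.718, -0.0, -0.0]
force: [-4.6, -2.8, 12.1]
gripper_width: 0.0213
```

Request:
{"method": "servo_tool", "body": {"increments": [[0,0,0.06,0,0,0,-0.7],[0,0,0.06,0,0,0,-0.48],[0,0,0.06,0,0,0,-0.46],[0,0,0.06,0,0,0,-0.4],[0,0,0.06,0,0,0,-0.25],[0,0,0.06,0,0,0,-0.1],[0,0,0.06,0,0,0,0],[0,0,0.06,0,0,0,0]]}}

```text
time: 25.6
position: [0.4223, 0.3503, -0.0097]
tcp_rot: [0.696, 0.718, 0.0, 0.0]
force: [0.6, 0.3, 0.4]
gripper_width: 0.0429
```

Request:
{"method": "servo_tool", "body": {"increments": [[0,0,0.5,0,0,0,0],[0,0,1.2,0,0,0,0],[0,0,2.5,0,0,0,0],[0,0,4,0,0,0,0],[0,0,6,0,0,0,0],[0,0,8,0,0,0,0],[1.5,-2,8.5,0,0,0,0],[1.5,-4,8.5,0,0,0,0],[1.5,-6,8.5,0,0,0,0],[1.5,-8,8.5,0,0,0,0],[1.5,-8,8.5,0,0,0,0]]}}

```text
time: 26.7
position: [0.4598, 0.1467, 0.2039]
tcp_rot: [0.697, 0.717, 0.0, 0.001]
force: [-0.5, 0.7, -0.1]
gripper_width: 0.043
```

```bash
python3 - <<'E'
from h import *
S=grab_frame("scene");T=grab_frame("top");st=state();print(st['position'],st['force'],st['gripper_width'])
cv2.imwrite("pics/w8s.png",cv2.resize(S["color"][110:230,150:270],None,fx=5,fy=5,interpolation=0))
cv2.imwrite("pics/w8t.png",cv2.resize(T["color"][190:290,120:280],None,fx=5,fy=5,interpolation=0))
E
```

```text
[0.45998806 0.14896578 0.20377666] [-0.68934949  0.79992961  0.36175832] 0.04267530995103645
```

View pics/w8t.png

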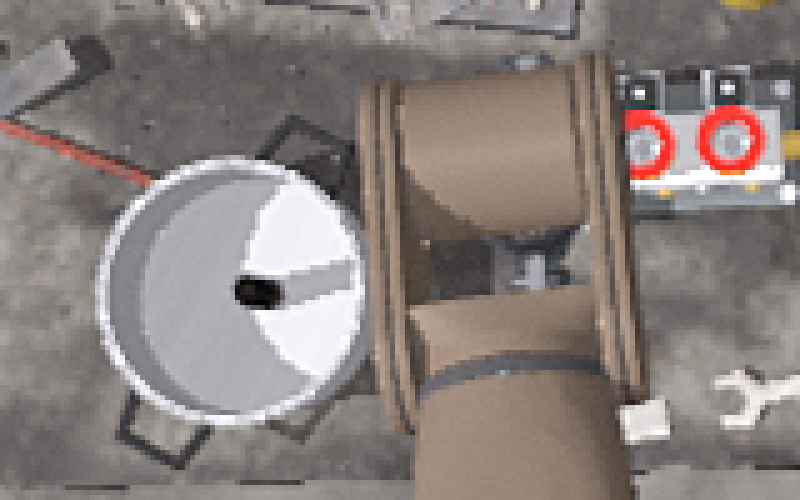

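View pics/w8s.png

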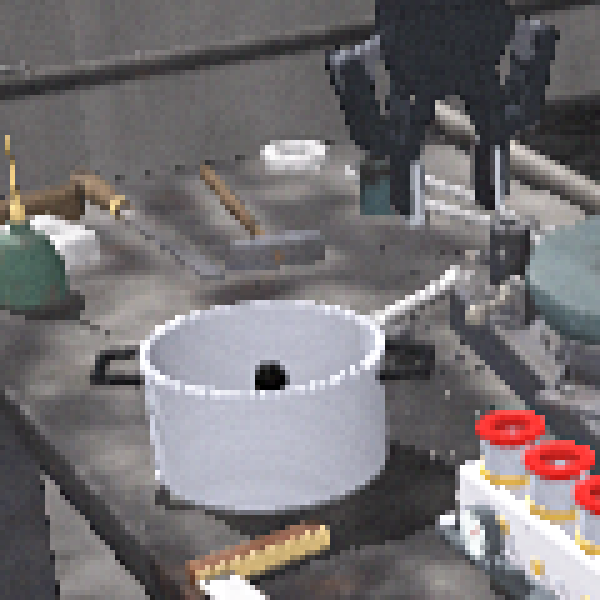

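```bash
cat > rack.py <<'E'
from h import *
def cleans(T):
    out=[]
    for s,c,m in blobs(cleanmask(T),12):
        if 320<c[0]<400 and 220<c[1]<265: out.append((c.round(2),s[4],onz(T,*c,.062).round(4)))
    return out
if __name__=="__main__":
    T=grab_frame("top");S=grab_frame("scene")
    for o in cleans(T): print(o)
    for n,f,r in(("T",T,(320,400,220,265)),("S",S,(270,340,250,320))):
        for s,c,m in blobs(rackmask(f),60):
            if r[0]<c[0]<r[1] and r[2]<c[1]<r[3]:
                R=cv2.minAreaRect(np.argwhere(m)[:,::-1].astype(np.float32));print(n,R, onz(f,*R[0],.032))
                if n=="T": print([onz(T,*p,.032).round(4) for p in cv2.boxPoints(R)])
    w=redsoft(T)
    m=(w>25)
    for s,c,mm in blobs(m,30):
        if 215<c[0]<285 and 205<c[1]<230:
            hull=cv2.convexHull(np.argwhere(mm)[:,::-1].astype(np.float32));M=cv2.moments(hull);hc=(M['m10']/M['m00'],M['m01']/M['m00']);print("port",np.round(hc,2),onz(T,*hc,.084).round(4),s)
    cv2.imwrite("pics/rk%.1f.png"%state()['time'],cv2.resize(T["color"][200:270,310:410],None,fx=7,fy=7,interpolation=0))
E
python3 rack.py
```

```text
(array([342.26, 238.79]), np.int32(38), array([ 0.435 , -0.1915]))
(array([356.8 , 240.42]), np.int32(40), array([ 0.4286, -0.2368]))
(array([371.32, 242.02]), np.int32(40), array([ 0.4223, -0.2821]))
T ((353.910888671875, 241.39109802246094), (46.66724395751953, 15.323573112487793), 5.710593223571777) [ 0.4274576  -0.23270946]
[array([ 0.4127, -0.1553]), array([ 0.4614, -0.1623]), array([ 0.4422, -0.3103]), array([ 0.3937, -0.3028])]
S ((306.2315979003906, 287.70928955078125), (60.59302520751953, 24.474607467651367), 47.29060745239258) [ 0.41500483 -0.25661216]
port [265.57 217.44] [0.507 0.047] [259 211  14  14 115]
port [248.75 218.49] [0.5052 0.0994] [244 212  11  14  87]
```

Request:
{"method": "servo_tool", "body": {"increments": [[0,-2,0,0,0,0,0],[0,-4,0,0,0,0,0],[-0.3,-6,0,0,0,0,0],[-0.6,-8,0,0,0,0,0],[-0.9,-10,0,0,0,0,0],[-1.03,-12,0,0,0,0,0],[-1.03,-13.57,0,0,0,0,0],[-1.03,-13.57,0,0,0,0,0],[-1.03,-13.57,-1.5,0,0,0,0],[-1.03,-13.57,-3,0,0,0,0],[-1.03,-13.57,-4,0,0,0,0],[-1.03,-13.57,-4,0,0,0,0]]}}

```text
time: 28.1
position: [0.432, -0.1851, 0.0986]
tcp_rot: [0.695, 0.719, -0.0, -0.005]
force: [0.1, 0.2, -0.5]
gripper_width: 0.043
```

```bash
python3 - <<'E'
from h import *
S=grab_frame("scene");st=state();p=st['position'];print(p,st['force'],st['gripper_width'])
print(proj(S,p+[0,-.011,.0268]),proj(S,[.434,-.189,.075]))
cv2.imwrite("pics/x1s.png",cv2.resize(S["color"][230:320,260:350],None,fx=6.5,fy=6.5,interpolation=0))
E
```

```text
[ 0.43358694 -0.18651432  0.10126192] [-0.37475157 -0.48644248 -0.24336225] 0.04281847762877194
[299.35439073 238.7315332 ] [296.85604659 256.08135574]
```

View pics/x1s.png

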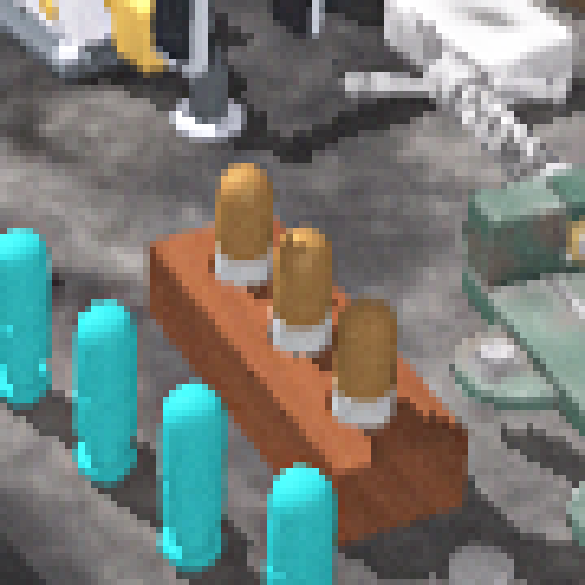

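Request:
{"method": "servo_tool", "body": {"increments": [[0.04,-0.03,-0.6,0,0,0,0],[0.04,-0.03,-1.4,0,0,0,0],[0.04,-0.03,-2.2,0,0,0,0],[0.04,-0.03,-3.0,0,0,0,0],[0.04,-0.03,-3.5,0,0,0,0],[0.04,-0.03,-3.75,0,0,0,0],[0.04,-0.03,-3.75,0,0,0,0],[0.04,-0.03,-3.75,0,0,0,-0.3]]}}

```text
time: 28.95
position: [0.436, -0.1901, 0.0102]
tcp_rot: [0.696, 0.718, 0.0, 0.001]
force: [-0.3, 0.5, -0.2]
gripper_width: 0.0303
```

Request:
{"method": "servo_tool", "body": {"increments": [[0,0,0,0,0,0,-0.42],[0,0,0,0,0,0,-0.5],[0,0,0,0,0,0,-0.7],[0,0,0,0,0,0,-0.7],[0,0,0,0,0,0,-0.7],[0,0,0,0,0,0,-0.7]], "squeeze": 30}}

```text
time: 29.55
position: [0.4353, -0.1903, 0.0101]
tcp_rot: [0.696, 0.718, -0.0, 0.0]
force: [-1.8, 0.3, 6.0]
gripper_width: 0.021
```

```bash
python3 - <<'E'
from h import *
S=grab_frame("scene");st=state();p=st['position'];print(p,st['force'],st['gripper_width'])
cv2.imwrite("pics/x2s.png",cv2.resize(S["color"][230:320,260:350],None,fx=6.5,fy=6.5,interpolation=0))
E
```

```text
[ 0.43532036 -0.19026339  0.01011706] [-1.56579886  0.41468011  5.75495721] 0.021240430033195583
```

View pics/x2s.png

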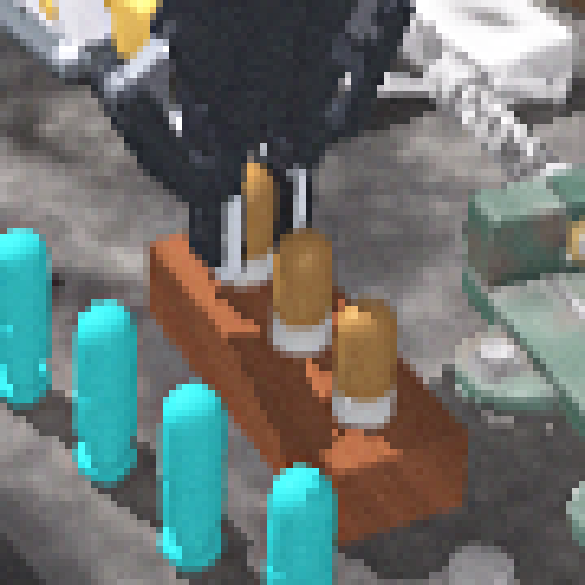

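Request:
{"method": "servo_tool", "body": {"increments": [[0,0,0.2,0,0,0,-0.7],[0,0,0.6,0,0,0,-0.7],[0,0,1.2,0,0,0,-0.7],[0,0,2,0,0,0,-0.7],[0,0,3,0,0,0,-0.7],[0,0,4.2,0,0,0,-0.7],[0,0,5.5,0,0,0,-0.7],[0,0,7,0,0,0,-0.7],[0,0,8,0,0,0,-0.7],[0,0,8,0,0,0,-0.7]]}}

```text
time: 30.6
position: [0.4373, -0.1911, 0.2144]
tcp_rot: [0.696, 0.718, 0.001, 0.005]
force: [1.1, 0.3, -0.7]
gripper_width: 0.021
```

Request:
{"method": "servo_tool", "body": {"increments": [[0.2,1.5,0,0,0,0,-0.7],[0.5,3,0,0,0,0,-0.7],[0.9,4.8,0,0,0,0,-0.7],[1.3,6.6,0,0,0,0,-0.7],[1.7,8.4,0,0,0,0,-0.7],[2.1,10.2,0,0,0,0,-0.7],[2.4,12,0,0,0,0,-0.7],[2.74,13.2,0,0,0,0,-0.7],[2.74,13.94,0,0,0,0,-0.7],[2.74,13.94,0,0,0,0,-0.7],[2.74,13.94,0,0,0,0,-0.7]]}}

```text
time: 31.7
position: [0.5026, 0.1587, 0.2076]
tcp_rot: [0.695, 0.719, -0.001, -0.001]
force: [-0.9, 0.3, -0.9]
gripper_width: 0.0209
```

```bash
python3 - <<'E'
from h import *
S=grab_frame("scene");st=state();p=st['position'];print(p,st['force'],st['gripper_width'])
foot=p+[0,0,-.0051]
print(proj(S,foot),proj(S,foot+[0,0,.07]), proj(S,[.5034,.1586,.085]))
cv2.imwrite("pics/x3s.png",cv2.resize(S["color"][120:220,210:300],None,fx=6,fy=6,interpolation=0))
E
python3 rack.py
```

```text
[0.50282495 0.15820628 0.20792544] [-0.13858177  0.25055053 -0.09578433] 0.021333929691756338
[250.69994621 158.88699269] [250.07448944 135.98349207] [251.78244943 194.77083296]
(array([356.72, 240.35]), np.int32(40), array([ 0.4288, -0.2366]))
(array([371.33, 242.15]), np.int32(39), array([ 0.4219, -0.2821]))
T ((338.0, 238.0), (12.0, 14.0), 90.0) [ 0.43977794 -0.18231476]
[array([ 0.4597, -0.1607]), array([ 0.4584, -0.2056]), array([ 0.4199, -0.2038]), array([ 0.4212, -0.1591])]
T ((354.4240417480469, 241.47727966308594), (45.79916763305664, 15.49455738067627), 5.355824947357178) [ 0.42713476 -0.23433685]
[array([ 0.4115, -0.1583]), array([ 0.4607, -0.1651]), array([ 0.4428, -0.3105]), array([ 0.3937, -0.3032])]
S ((306.2529602050781, 287.2117614746094), (59.65587615966797, 24.838539123535156), 49.398704528808594) [ 0.41614188 -0.25511882]
port [265.59 217.59] [0.5065 0.047 ] [259 211  14  14 109]
port [247.52 218.62] [0.5049 0.1032] [241 212  14  14 118]
```

View pics/x3s.png

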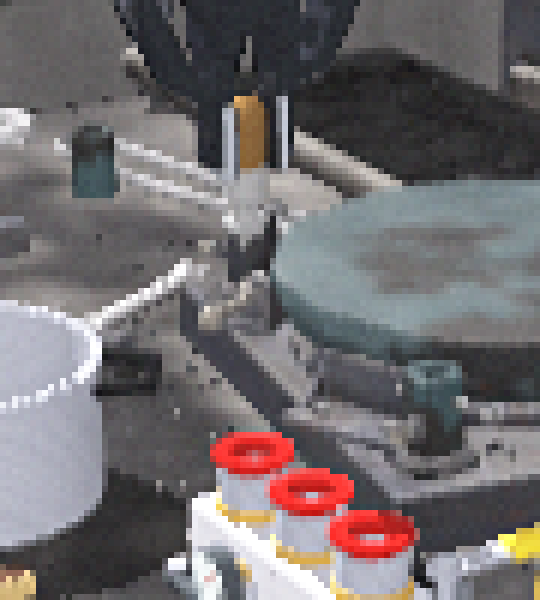

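Request:
{"method": "servo_tool", "body": {"increments": [[0,0,-0.8,0,0,0,-0.7],[0,0,-1.8,0,0,0,-0.7],[0,0,-2.8,0,0,0,-0.7],[0,0,-3.6,0,0,0,-0.7],[0,0,-4.2,0,0,0,-0.7],[0,0,-4.4,0,0,0,-0.7],[0,0,-4.4,0,0,0,-0.7]]}}

```text
time: 32.55
position: [0.5033, 0.1583, 0.0986]
tcp_rot: [0.696, 0.718, -0.0, -0.0]
force: [0.5, 0.5, -1.2]
gripper_width: 0.021
```

Request:
{"method": "servo_tool", "body": {"increments": [[0,0,-0.2,0,0,0,-0.7],[0,0,-0.4,0,0,0,-0.7],[0,0,-0.6,0,0,0,-0.7],[0,0,-0.6,0,0,0,-0.7]]}}

```text
time: 32.95
position: [0.503, 0.1588, 0.0834]
tcp_rot: [0.696, 0.718, -0.0, -0.0]
force: [-1.4, -0.4, -1.4]
gripper_width: 0.0212
```

Request:
{"method": "servo_tool", "body": {"increments": [[0,0,-0.15,0,0,0,-0.7],[0,0,-0.3,0,0,0,-0.7],[0,0,-0.4,0,0,0,-0.7],[0,0,-0.4,0,0,0,-0.7]]}}

```text
time: 33.35
position: [0.5034, 0.1586, 0.0738]
tcp_rot: [0.696, 0.718, -0.0, 0.0]
force: [0.0, -0.1, -0.6]
gripper_width: 0.0212
```

Request:
{"method": "servo_tool", "body": {"increments": [[0,0,-0.1,0,0,0,-0.7],[0,0,-0.2,0,0,0,-0.7],[0,0,-0.2,0,0,0,-0.7]]}}

```text
time: 33.65
position: [0.505, 0.1587, 0.0709]
tcp_rot: [0.696, 0.718, 0.001, 0.001]
force: [-1.0, -0.9, 5.7]
gripper_width: 0.021
```

Request:
{"method": "servo_tool", "body": {"increments": [[0,0,-0.1,0,0,0,-0.7],[0,0,-0.2,0,0,0,-0.7],[0,0,-0.2,0,0,0,-0.7]]}}

```text
time: 33.95
position: [0.5048, 0.159, 0.0655]
tcp_rot: [0.696, 0.718, 0.001, 0.001]
force: [0.2, -0.1, 1.3]
gripper_width: 0.0212
```

Request:
{"method": "servo_tool", "body": {"increments": [[0,0,-0.08,0,0,0,-0.7],[0,0,-0.12,0,0,0,-0.7],[0,0,-0.12,0,0,0,-0.7]]}}

```text
time: 34.25
position: [0.5045, 0.1589, 0.0615]
tcp_rot: [0.696, 0.718, 0.001, 0.001]
force: [2.1, -0.6, 3.8]
gripper_width: 0.0212
```

Request:
{"method": "servo_tool", "body": {"increments": [[0,0,-0.06,0,0,0,-0.7],[0,0,-0.08,0,0,0,-0.7],[0,0,-0.08,0,0,0,-0.7]]}}

```text
time: 34.55
position: [0.5044, 0.1589, 0.0596]
tcp_rot: [0.696, 0.718, 0.001, 0.001]
force: [1.4, 0.1, 5.4]
gripper_width: 0.0208
```

```bash
python3 - <<'E'
from h import *
S=grab_frame("scene");st=state();p=st['position'];print(p,st['force'],st['gripper_width'])
cv2.imwrite("pics/x4s.png",cv2.resize(S["color"][150:230,215:295],None,fx=7,fy=7,interpolation=0))
E
```

```text
[0.50442312 0.15888346 0.059629  ] [ 1.58298783 -0.49725001  5.66787592] 0.02086559234331771
```

View pics/x4s.png

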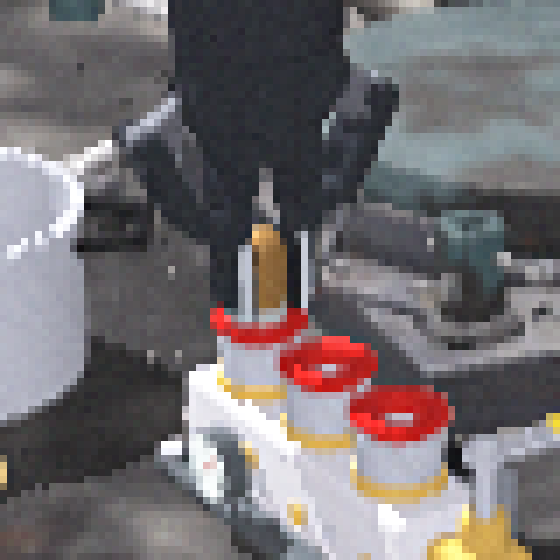

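```bash
python3 - <<'E'
from h import *
S=grab_frame("scene")
for z in(.122,.125,.1275,.130,.1365): print(z,proj(S,[.5044,.1589,z]).round(2))
c=S["color"][172:200,242:262];print(c[:,10].tolist())
cv2.imwrite("pics/x5s.png",cv2.resize(S["color"][170:210,235:270],None,fx=14,fy=14,interpolation=0))
E
```

```text
0.122 [251.72 183.71]
0.125 [251.7  182.81]
0.1275 [251.68 182.06]
0.13 [251.66 181.3 ]
0.1365 [251.6  179.33]
[[51, 47, 43], [67, 61, 61], [109, 102, 103], [105, 104, 99], [141, 136, 144], [150, 148, 154], [166, 165, 171], [142, 136, 140], [88, 81, 83], [69, 62, 55], [106, 150, 196], [97, 165, 215], [87, 146, 194], [88, 137, 180], [71, 119, 157], [64, 106, 148], [57, 104, 144], [63, 110, 150], [61, 108, 147], [58, 103, 146], [55, 104, 145], [49, 97, 138], [134, 150, 163], [182, 180, 178], [139, 137, 178], [55, 53, 184], [21, 25, 191], [120, 115, 176]]
```

View pics/x5s.png

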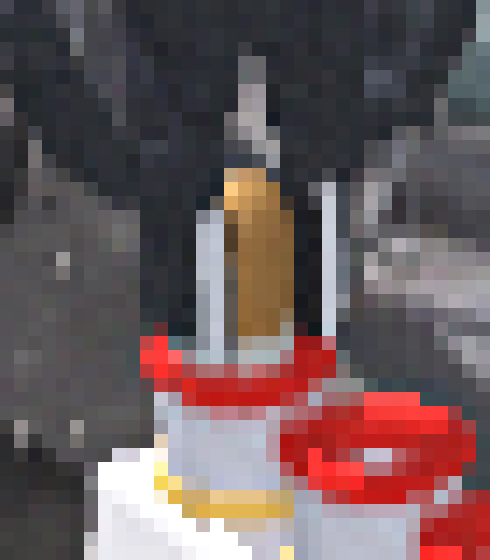

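Request:
{"method": "servo_tool", "body": {"increments": [[0,0,-0.05,0,0,0,-0.7],[0,0,-0.06,0,0,0,-0.7],[0,0,-0.06,0,0,0,-0.7]]}}

```text
time: 34.95
position: [0.5046, 0.159, 0.0594]
tcp_rot: [0.696, 0.718, 0.001, 0.001]
force: [-1.6, 0.5, 12.5]
gripper_width: 0.0212
```

Request:
{"method": "servo_tool", "body": {"increments": [[0,0,-0.05,0,0,0,-0.7],[0,0,-0.06,0,0,0,-0.7],[0,0,-0.06,0,0,0,-0.7]]}}

```text
time: 35.25
position: [0.5047, 0.159, 0.0592]
tcp_rot: [0.696, 0.718, 0.0, 0.0]
force: [-3.8, -0.9, 17.1]
gripper_width: 0.0214
```

Request:
{"method": "servo_tool", "body": {"increments": [[0,0,0.1,0,0,0,-0.7],[0,0,0.2,0,0,0,-0.7],[0,0,0.28,0,0,0,-0.7],[0,0,0.28,0,0,0,-0.7]]}}

```text
time: 35.65
position: [0.5034, 0.1587, 0.0628]
tcp_rot: [0.696, 0.718, -0.0, -0.0]
force: [2.3, 0.4, 2.2]
gripper_width: 0.0212
```

Request:
{"method": "servo_tool", "body": {"increments": [[0,0,0.06,0,0,0,-0.7],[0,0,0.08,0,0,0,-0.7],[0,0,0.08,0,0,0,-0.7]]}}

```text
time: 35.95
position: [0.5029, 0.1587, 0.0635]
tcp_rot: [0.696, 0.718, -0.0, -0.0]
force: [5.2, -0.2, -5.4]
gripper_width: 0.0212
```

Request:
{"method": "servo_tool", "body": {"increments": [[0,0,-0.06,0,0,0,-0.7],[0,0,-0.06,0,0,0,-0.46],[0,0,-0.06,0,0,0,-0.3],[0,0,-0.06,0,0,0,0],[0,0,-0.06,0,0,0,0],[0,0,0.6,0,0,0,0],[0,0,1.8,0,0,0,0],[0,0,3.5,0,0,0,0],[0,0,5.5,0,0,0,0],[0,-2,5.5,0,0,0,0],[0,-4,5.5,0,0,0,0],[0,-4,5.5,0,0,0,0]]}}

```text
time: 37.15
position: [0.5036, 0.0544, 0.2033]
tcp_rot: [0.698, 0.716, -0.0, 0.001]
force: [0.1, -0.1, -0.7]
gripper_width: 0.0428
```

```bash
python3 - <<'E'
from h import *
S=grab_frame("scene");T=grab_frame("top");st=state();p=st['position'];print(p,st['force'],st['gripper_width'])
a=cv2.resize(S["color"][160:230,220:300],None,fx=7,fy=7,interpolation=0)
cv2.imwrite("pics/x6s.png",a);cv2.imwrite("pics/x6t.png",cv2.resize(T["color"][190:290,120:280],None,fx=5,fy=5,interpolation=0))
for z in(.1275,.1365): print(z,proj(S,[.5034,.1587,z]).round(2))
E
python3 rack.py
```

```text
[0.50327618 0.05790032 0.20257023] [-0.3787211   0.38886294  0.15930405] 0.04250776772849461
0.1275 [251.42 182.14]
0.1365 [251.35 179.42]
(array([356.09, 240.64]), np.int32(45), array([ 0.428 , -0.2346]))
(array([371.32, 241.97]), np.int32(38), array([ 0.4224, -0.2821]))
T ((354.2894287109375, 241.2988739013672), (47.22968673706055, 16.086502075195312), 6.115502834320068) [ 0.42771756 -0.23393423]
[array([ 0.4125, -0.1554]), array([ 0.4635, -0.163 ]), array([ 0.443 , -0.3127]), array([ 0.3921, -0.3044])]
S ((306.22625732421875, 287.2489013671875), (59.86787033081055, 25.157958984375), 47.72631072998047) [ 0.41600744 -0.2551996 ]
port [227.39 219.31] [0.5046 0.1659] [223 213   9  14  57]
port [246.8  220.37] [0.4995 0.1056] [241 215  14  11  61]
port [268.73 220.93] [0.4958 0.0375] [264 217   9   8  35]
```

View pics/x6s.png

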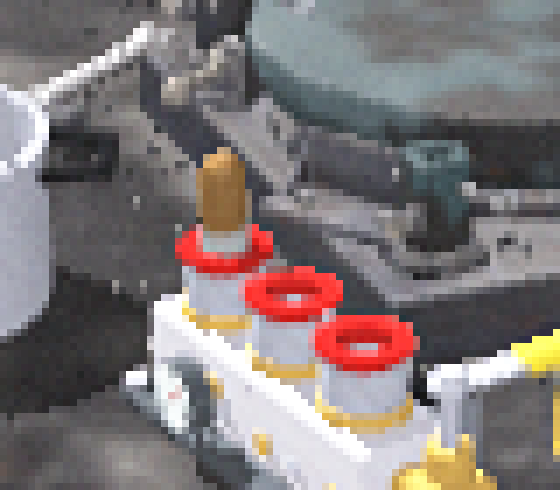

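View pics/x6t.png

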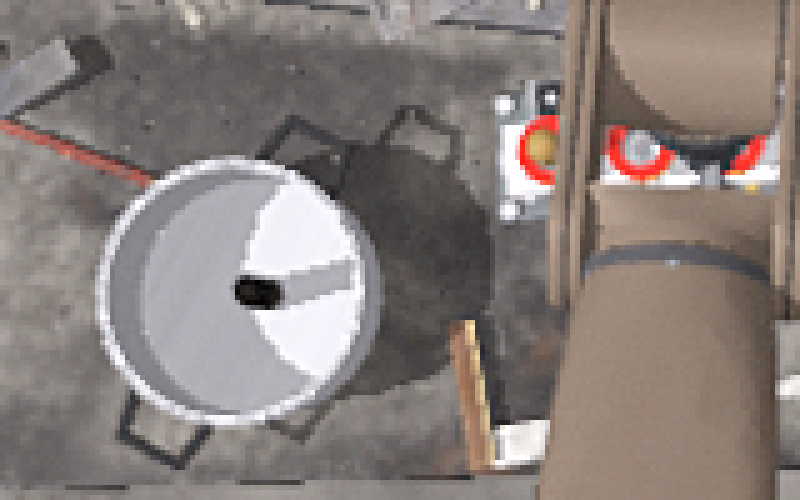

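Request:
{"method": "servo_tool", "body": {"increments": [[-0.5,-2,0,0,0,0,0],[-1,-4,0,0,0,0,0],[-1.5,-6,0,0,0,0,0],[-2,-8,0,0,0,0,0],[-2.5,-10,0,0,0,0,0],[-2.96,-11.76,0,0,0,0,0],[-2.96,-11.76,0,0,0,0,0],[-2.96,-11.76,-1.5,0,0,0,0],[-2.96,-11.76,-3,0,0,0,0],[-2.96,-11.76,-4,0,0,0,0],[-2.96,-11.76,-4,0,0,0,0],[-2.96,-11.76,-4,0,0,0,0]]}}

```text
time: 38.55
position: [0.4301, -0.234, 0.1027]
tcp_rot: [0.695, 0.719, 0.0, -0.0]
force: [1.1, -0.0, -0.2]
gripper_width: 0.0426
```

```bash
python3 - <<'E'
from h import *
S=grab_frame("scene");st=state();p=st['position'];print(p,st['force'],st['gripper_width'])
print(proj(S,[.4295,-.2355,.075]))
cv2.imwrite("pics/x7s.png",cv2.resize(S["color"][230:320,260:350],None,fx=6.5,fy=6.5,interpolation=0))
E
```

```text
[ 0.43083256 -0.23490184  0.10398055] [0.30953109 0.48992332 1.11952   ] 0.04302250520167367
[306.64056115 265.98116689]
```

View pics/x7s.png

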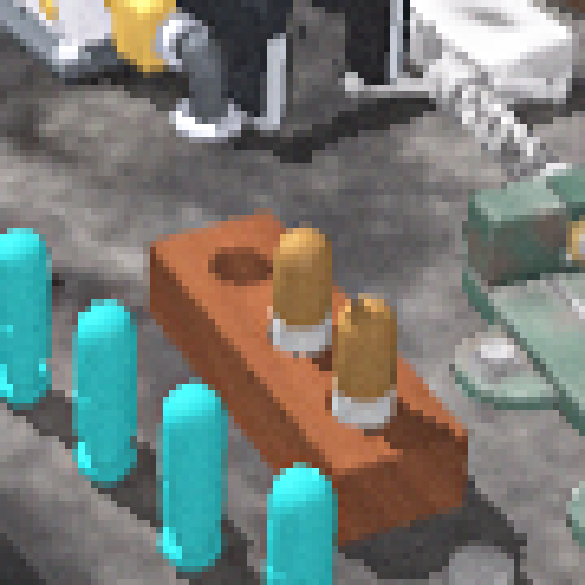

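Request:
{"method": "servo_tool", "body": {"increments": [[0,0,-0.6,0,0,0,0],[0,0,-1.4,0,0,0,0],[0,0,-2.2,0,0,0,0],[0,0,-3.0,0,0,0,0],[0,0,-3.5,0,0,0,0],[0,0,-3.74,0,0,0,0],[0,0,-3.74,0,0,0,0],[0,0,-3.74,0,0,0,-0.3],[0,0,-3.74,0,0,0,-0.3]]}}

```text
time: 39.5
position: [0.4303, -0.2358, 0.0102]
tcp_rot: [0.696, 0.718, 0.0, 0.001]
force: [-0.5, -0.4, 0.7]
gripper_width: 0.0301
```

Request:
{"method": "servo_tool", "body": {"increments": [[0,0,0,0,0,0,-0.42],[0,0,0,0,0,0,-0.5],[0,0,0,0,0,0,-0.7],[0,0,0,0,0,0,-0.7],[0,0,0,0,0,0,-0.7],[0,0,0,0,0,0,-0.7]], "squeeze": 30}}

```text
time: 40.1
position: [0.4294, -0.2356, 0.0098]
tcp_rot: [0.696, 0.718, -0.0, -0.0]
force: [-2.8, 0.8, 5.5]
gripper_width: 0.0218
```

Request:
{"method": "servo_tool", "body": {"increments": [[0,0,0.2,0,0,0,-0.7],[0,0,0.6,0,0,0,-0.7],[0,0,1.2,0,0,0,-0.7],[0,0,2,0,0,0,-0.7],[0,0,3,0,0,0,-0.7],[0,0,4.2,0,0,0,-0.7],[0,0,5.5,0,0,0,-0.7],[0,0,7,0,0,0,-0.7],[0,0,8,0,0,0,-0.7],[0,0,8,0,0,0,-0.7]]}}

```text
time: 41.1
position: [0.4318, -0.2368, 0.2145]
tcp_rot: [0.696, 0.718, 0.001, 0.005]
force: [0.4, 0.1, -0.6]
gripper_width: 0.0211
```

Request:
{"method": "servo_tool", "body": {"increments": [[0.3,1.5,0,0,0,0,-0.7],[0.6,3,0,0,0,0,-0.7],[1,4.8,0,0,0,0,-0.7],[1.4,6.6,0,0,0,0,-0.7],[1.8,8.4,0,0,0,0,-0.7],[2.2,10.2,0,0,0,0,-0.7],[2.6,12,0,0,0,0,-0.7],[3.02,13,0,0,0,0,-0.7],[3.02,13.53,0,0,0,0,-0.7],[3.02,13.53,0,0,0,0,-0.7],[3.02,13.53,0,0,0,0,-0.7]]}}

```text
time: 42.2
position: [0.5043, 0.1024, 0.2082]
tcp_rot: [0.696, 0.718, -0.001, -0.0]
force: [0.1, -0.4, -1.4]
gripper_width: 0.0211
```

Request:
{"method": "servo_tool", "body": {"increments": [[0,0,-0.8,0,0,0,-0.7],[0,0,-1.8,0,0,0,-0.7],[0,0,-2.8,0,0,0,-0.7],[0,0,-3.6,0,0,0,-0.7],[0,0,-4.2,0,0,0,-0.7],[0,0,-4.4,0,0,0,-0.7],[0,0,-4.4,0,0,0,-0.7]]}}

```text
time: 42.9
position: [0.5047, 0.1024, 0.0986]
tcp_rot: [0.696, 0.718, -0.0, -0.0]
force: [1.1, 0.2, -1.1]
gripper_width: 0.0213
```

```bash
python3 - <<'E'
from h import *
S=grab_frame("scene");st=state();p=st['position'];print(p,st['force'],st['gripper_width'])
cv2.imwrite("pics/x8s.png",cv2.resize(S["color"][150:220,220:300],None,fx=7,fy=7,interpolation=0))
E
```

```text
[0.50542303 0.10253876 0.09958454] [ 0.64561014  0.54125275 -0.31676093] 0.02079165337367634
```

View pics/x8s.png

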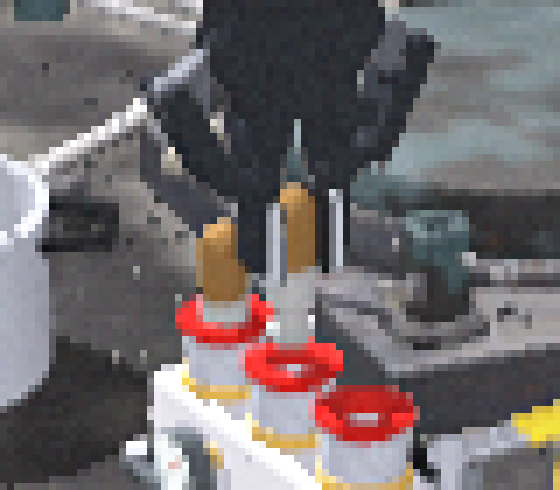

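Request:
{"method": "servo_tool", "body": {"increments": [[0,0,-0.2,0,0,0,-0.7],[0,0,-0.4,0,0,0,-0.7],[0,0,-0.6,0,0,0,-0.7],[0,0,-0.8,0,0,0,-0.7],[0,0,-1.0,0,0,0,-0.7],[0,0,-1.0,0,0,0,-0.7]]}}

```text
time: 43.55
position: [0.5044, 0.1028, 0.0732]
tcp_rot: [0.696, 0.718, -0.001, -0.0]
force: [0.3, -0.7, -0.3]
gripper_width: 0.0215
```

Request:
{"method": "servo_tool", "body": {"increments": [[0,0,-0.1,0,0,0,-0.7],[0,0,-0.2,0,0,0,-0.7],[0,0,-0.3,0,0,0,-0.7],[0,0,-0.3,0,0,0,-0.7]]}}

```text
time: 43.95
position: [0.5067, 0.103, 0.0683]
tcp_rot: [0.696, 0.718, 0.001, 0.001]
force: [-0.1, 0.3, 3.2]
gripper_width: 0.0211
```

Request:
{"method": "servo_tool", "body": {"increments": [[0,0,-0.1,0,0,0,-0.7],[0,0,-0.2,0,0,0,-0.7],[0,0,-0.3,0,0,0,-0.7],[0,0,-0.3,0,0,0,-0.7]]}}

```text
time: 44.35
position: [0.5063, 0.1032, 0.06]
tcp_rot: [0.696, 0.718, 0.001, 0.001]
force: [0.2, 0.4, 3.4]
gripper_width: 0.0215
```

Request:
{"method": "servo_tool", "body": {"increments": [[0,0,-0.06,0,0,0,-0.7],[0,0,-0.08,0,0,0,-0.7],[0,0,-0.08,0,0,0,-0.7]]}}

```text
time: 44.65
position: [0.5064, 0.1032, 0.0591]
tcp_rot: [0.696, 0.718, 0.001, 0.001]
force: [-1.5, 0.1, 9.3]
gripper_width: 0.0209
```

Request:
{"method": "servo_tool", "body": {"increments": [[0,0,-0.04,0,0,0,-0.7],[0,0,-0.06,0,0,0,-0.7],[0,0,-0.06,0,0,0,-0.7]]}}

```text
time: 44.95
position: [0.5065, 0.1033, 0.059]
tcp_rot: [0.696, 0.718, 0.001, 0.001]
force: [-5.7, -1.2, 16.8]
gripper_width: 0.0216
```

Bottomed; pull test.

Request:
{"method": "servo_tool", "body": {"increments": [[0,0,0.1,0,0,0,-0.7],[0,0,0.2,0,0,0,-0.7],[0,0,0.3,0,0,0,-0.7],[0,0,0.36,0,0,0,-0.7],[0,0,0.36,0,0,0,-0.7]]}}

```text
time: 45.45
position: [0.5051, 0.1031, 0.0633]
tcp_rot: [0.696, 0.718, 0.001, 0.0]
force: [5.7, 0.9, -5.4]
gripper_width: 0.0212
```

Request:
{"method": "servo_tool", "body": {"increments": [[0,0,-0.06,0,0,0,-0.7],[0,0,-0.06,0,0,0,-0.46],[0,0,-0.06,0,0,0,-0.3],[0,0,-0.06,0,0,0,0],[0,0,-0.06,0,0,0,0],[0,0,0.6,0,0,0,0],[0,0,1.8,0,0,0,0],[0,0,3.5,0,0,0,0],[0,0,5.5,0,0,0,0],[-0.6,-2,5.5,0,0,0,0],[-1.2,-4,5.5,0,0,0,0],[-1.8,-5,5.5,0,0,0,0]]}}

```text
time: 46.65
position: [0.4594, -0.0239, 0.2027]
tcp_rot: [0.696, 0.718, -0.0, 0.001]
force: [-0.2, -0.4, -0.6]
gripper_width: 0.0427
```

```bash
python3 - <<'E'
from h import *
S=grab_frame("scene");st=state();p=st['position'];print(p,st['force'],st['gripper_width'])
cv2.imwrite("pics/x9s.png",cv2.resize(S["color"][160:230,220:300],None,fx=7,fy=7,interpolation=0))
T=grab_frame("top");cv2.imwrite("pics/x9t.png",cv2.resize(T["color"][190:290,120:280],None,fx=5,fy=5,interpolation=0))
E
python3 rack.py
```

```text
[ 0.45746093 -0.02644533  0.20208196] [ 1.32912237  0.11771937 -0.8738572 ] 0.04263367134952695
(array([370.79, 242.09]), np.int32(47), array([ 0.4221, -0.2804]))
T ((340.5, 238.0), (12.0, 11.0), 90.0) [ 0.43954707 -0.19031653]
[array([ 0.4593, -0.1736]), array([ 0.4583, -0.2088]), array([ 0.4199, -0.207 ]), array([ 0.4209, -0.1719])]
T ((369.0, 243.0), (16.0, 16.0), 90.0) [ 0.42092552 -0.28068439]
[array([ 0.4473, -0.2564]), array([ 0.4458, -0.3076]), array([ 0.3947, -0.3049]), array([ 0.3962, -0.2538])]
S ((306.52716064453125, 287.42987060546875), (60.540550231933594, 25.2252254486084), 47.72631072998047) [ 0.41620076 -0.25612268]
port [264.22 217.14] [0.5081 0.0512] [259 211  11  14  77]
port [229.72 219.64] [0.5033 0.1586] [223 213  14  14 103]
port [247.68 218.52] [0.5052 0.1027] [241 212  14  14 105]
```

View pics/x9s.png

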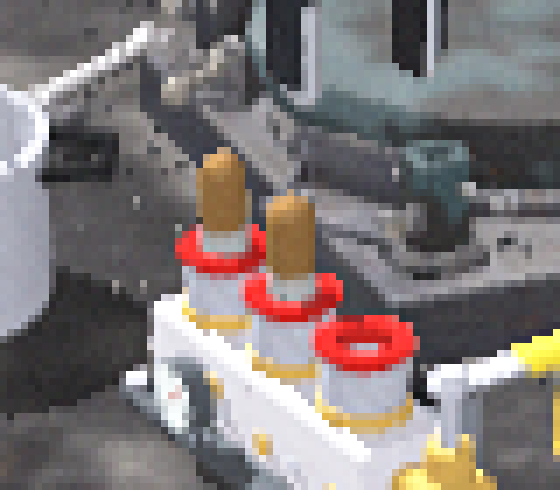

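Request:
{"method": "servo_tool", "body": {"increments": [[-0.4,-2,0,0,0,0,0],[-0.7,-4,0,0,0,0,0],[-1,-6,0,0,0,0,0],[-1.3,-8,0,0,0,0,0],[-1.47,-10.37,0,0,0,0,0],[-1.47,-10.37,0,0,0,0,0],[-1.47,-10.37,-1.5,0,0,0,0],[-1.47,-10.37,-3,0,0,0,0],[-1.47,-10.37,-4,0,0,0,0],[-1.47,-10.37,-4,0,0,0,0],[-1.47,-10.37,-4,0,0,0,0]]}}

```text
time: 47.95
position: [0.424, -0.2803, 0.1022]
tcp_rot: [0.695, 0.719, 0.0, -0.0]
force: [0.5, -1.1, 0.7]
gripper_width: 0.0425
```

```bash
python3 - <<'E'
from h import *
S=grab_frame("scene");st=state();p=st['position'];print(p,st['force'],st['gripper_width'])
print(proj(S,[.4232,-.2815,.075]))
cv2.imwrite("pics/y1s.png",cv2.resize(S["color"][230:320,260:350],None,fx=6.5,fy=6.5,interpolation=0))
E
```

```text
[ 0.42458958 -0.28117472  0.10348892] [0.06572208 0.43106092 0.93376722] 0.04282791894208544
[316.42774096 276.81410553]
```

View pics/y1s.png

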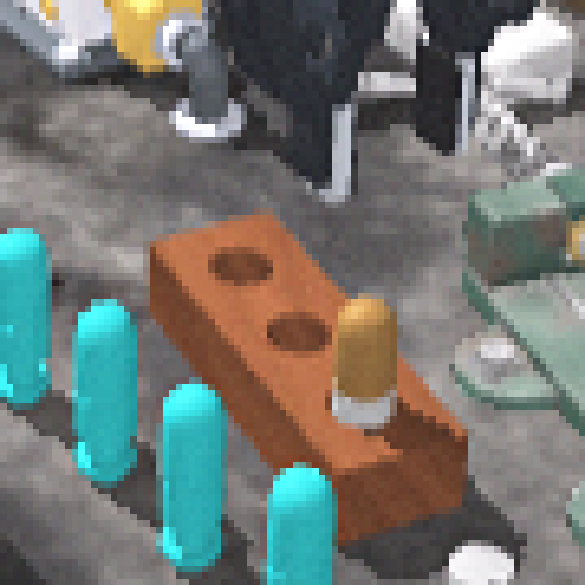

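Request:
{"method": "servo_tool", "body": {"increments": [[0,0,-0.6,0,0,0,0],[0,0,-1.4,0,0,0,0],[0,0,-2.2,0,0,0,0],[0,0,-3.0,0,0,0,0],[0,0,-3.5,0,0,0,0],[0,0,-3.72,0,0,0,0],[0,0,-3.72,0,0,0,0],[0,0,-3.72,0,0,0,-0.3],[0,0,-3.72,0,0,0,-0.3]]}}

```text
time: 48.9
position: [0.424, -0.2819, 0.0103]
tcp_rot: [0.696, 0.718, -0.0, 0.001]
force: [-0.6, -0.4, -0.0]
gripper_width: 0.0299
```

Request:
{"method": "servo_tool", "body": {"increments": [[0,0,0,0,0,0,-0.42],[0,0,0,0,0,0,-0.5],[0,0,0,0,0,0,-0.7],[0,0,0,0,0,0,-0.7],[0,0,0,0,0,0,-0.7],[0,0,0,0,0,0,-0.7]], "squeeze": 30}}

```text
time: 49.5
position: [0.4233, -0.2817, 0.0098]
tcp_rot: [0.696, 0.718, -0.0, 0.0]
force: [-2.9, -0.0, 5.6]
gripper_width: 0.0211
```

Request:
{"method": "servo_tool", "body": {"increments": [[0,0,0.2,0,0,0,-0.7],[0,0,0.6,0,0,0,-0.7],[0,0,1.2,0,0,0,-0.7],[0,0,2,0,0,0,-0.7],[0,0,3,0,0,0,-0.7],[0,0,4.2,0,0,0,-0.7],[0,0,5.5,0,0,0,-0.7],[0,0,7,0,0,0,-0.7],[0,0,8,0,0,0,-0.7],[0,0,8,0,0,0,-0.7]]}}

```text
time: 50.5
position: [0.4253, -0.2828, 0.2144]
tcp_rot: [0.696, 0.718, 0.0, 0.005]
force: [0.1, -0.4, -1.3]
gripper_width: 0.0213
```

Request:
{"method": "servo_tool", "body": {"increments": [[0.4,1.5,0,0,0,0,-0.7],[0.8,3,0,0,0,0,-0.7],[1.2,4.8,0,0,0,0,-0.7],[1.6,6.6,0,0,0,0,-0.7],[2.1,8.4,0,0,0,0,-0.7],[2.6,10.2,0,0,0,0,-0.7],[3,12,0,0,0,0,-0.7],[3.34,12.8,0,0,0,0,-0.7],[3.34,13.13,0,0,0,0,-0.7],[3.34,13.13,0,0,0,0,-0.7],[3.34,13.13,0,0,0,0,-0.7]]}}

```text
time: 51.6
position: [0.5061, 0.0464, 0.2083]
tcp_rot: [0.696, 0.718, -0.001, -0.0]
force: [0.4, 0.2, -0.7]
gripper_width: 0.0212
```

Request:
{"method": "servo_tool", "body": {"increments": [[0,0,-0.8,0,0,0,-0.7],[0,0,-1.8,0,0,0,-0.7],[0,0,-2.8,0,0,0,-0.7],[0,0,-3.6,0,0,0,-0.7],[0,0,-4.2,0,0,0,-0.7],[0,0,-4.4,0,0,0,-0.7],[0,0,-4.4,0,0,0,-0.7]]}}

```text
time: 52.3
position: [0.5061, 0.046, 0.0983]
tcp_rot: [0.696, 0.718, -0.001, -0.001]
force: [-0.2, 0.5, -0.5]
gripper_width: 0.0214
```

```bash
python3 - <<'E'
from h import *
S=grab_frame("scene");st=state();p=st['position'];print(p,st['force'],st['gripper_width'])
cv2.imwrite("pics/y2s.png",cv2.resize(S["color"][150:220,220:300],None,fx=7,fy=7,interpolation=0))
E
```

```text
[0.5068639  0.0461974  0.09934554] [-0.2111787   0.65133784 -0.57316102] 0.02101847791431758
```

View pics/y2s.png

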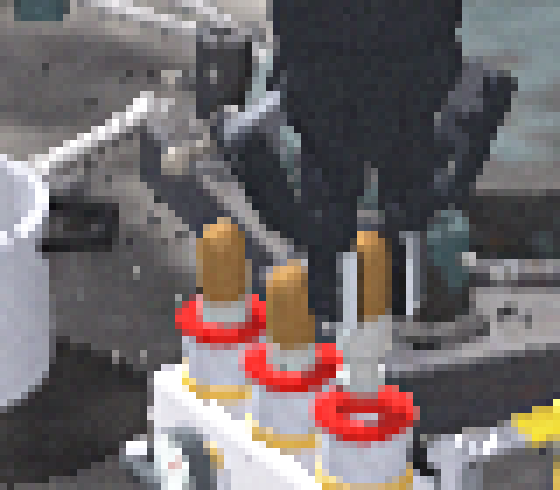

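Request:
{"method": "servo_tool", "body": {"increments": [[0,0,-0.2,0,0,0,-0.7],[0,0,-0.4,0,0,0,-0.7],[0,0,-0.6,0,0,0,-0.7],[0,0,-0.8,0,0,0,-0.7],[0,0,-1.0,0,0,0,-0.7],[0,0,-1.0,0,0,0,-0.7]]}}

```text
time: 52.95
position: [0.5061, 0.0468, 0.0732]
tcp_rot: [0.696, 0.718, -0.001, -0.0]
force: [-0.5, -1.7, -0.5]
gripper_width: 0.0208
```

Request:
{"method": "servo_tool", "body": {"increments": [[0,0,-0.1,0,0,0,-0.7],[0,0,-0.2,0,0,0,-0.7],[0,0,-0.3,0,0,0,-0.7],[0,0,-0.3,0,0,0,-0.7]]}}

```text
time: 53.35
position: [0.5082, 0.0471, 0.068]
tcp_rot: [0.696, 0.718, 0.001, 0.001]
force: [-0.4, 1.7, 4.5]
gripper_width: 0.0213
```

Request:
{"method": "servo_tool", "body": {"increments": [[0,0,-0.1,0,0,0,-0.7],[0,0,-0.2,0,0,0,-0.7],[0,0,-0.3,0,0,0,-0.7],[0,0,-0.3,0,0,0,-0.7]]}}

```text
time: 53.75
position: [0.508, 0.0469, 0.0602]
tcp_rot: [0.696, 0.718, 0.001, 0.001]
force: [1.7, 0.5, 4.1]
gripper_width: 0.0214
```

Request:
{"method": "servo_tool", "body": {"increments": [[0,0,-0.06,0,0,0,-0.7],[0,0,-0.08,0,0,0,-0.7],[0,0,-0.08,0,0,0,-0.7]]}}

```text
time: 54.05
position: [0.5081, 0.0469, 0.0591]
tcp_rot: [0.696, 0.718, 0.001, 0.001]
force: [-2.1, -0.3, 9.3]
gripper_width: 0.0212
```

Request:
{"method": "servo_tool", "body": {"increments": [[0,0,-0.04,0,0,0,-0.7],[0,0,-0.06,0,0,0,-0.7],[0,0,-0.06,0,0,0,-0.7]]}}

```text
time: 54.35
position: [0.5082, 0.0469, 0.0589]
tcp_rot: [0.696, 0.718, 0.0, 0.001]
force: [-5.8, -1.5, 15.9]
gripper_width: 0.0212
```

Request:
{"method": "servo_tool", "body": {"increments": [[0,0,0.1,0,0,0,-0.7],[0,0,0.2,0,0,0,-0.7],[0,0,0.3,0,0,0,-0.7],[0,0,0.36,0,0,0,-0.7],[0,0,0.36,0,0,0,-0.7]]}}

```text
time: 54.85
position: [0.5071, 0.0471, 0.0634]
tcp_rot: [0.696, 0.718, 0.001, 0.001]
force: [5.3, -0.7, -6.4]
gripper_width: 0.0209
```

Locked. Release, back off and check.

Request:
{"method": "servo_tool", "body": {"increments": [[0,0,-0.06,0,0,0,-0.7],[0,0,-0.06,0,0,0,-0.46],[0,0,-0.06,0,0,0,-0.3],[0,0,-0.06,0,0,0,0],[0,0,-0.06,0,0,0,0],[0,0,0.6,0,0,0,0],[0,0,1.8,0,0,0,0],[0,0,3.5,0,0,0,0],[0,0,5.5,0,0,0,0],[-0.3,-2,5.5,0,0,0,-1],[-0.6,-4,5.5,0,0,0,-1],[-0.6,-5,5.5,0,0,0,-1]]}}

```text
time: 56.05
position: [0.491, -0.0802, 0.2028]
tcp_rot: [0.696, 0.718, -0.0, 0.001]
force: [-0.4, -0.1, 1.1]
gripper_width: 0.0006
```

```bash
python3 - <<'E'
from h import *
S=grab_frame("scene");st=state();p=st['position'];print(p,st['force'],st['gripper_width'])
cv2.imwrite("pics/y3s.png",cv2.resize(S["color"][150:250,180:320],None,fx=5.5,fy=5.5,interpolation=0))
T=grab_frame("top");cv2.imwrite("pics/y3t.png",cv2.resize(T["color"][160:290,120:280],None,fx=4.5,fy=4.5,interpolation=0))
E
```

```text
[ 0.49131371 -0.08280926  0.20248634] [ 0.75618914 -2.3615304  -0.08261887] -6.206015977670388e-05
```

View pics/y3s.png

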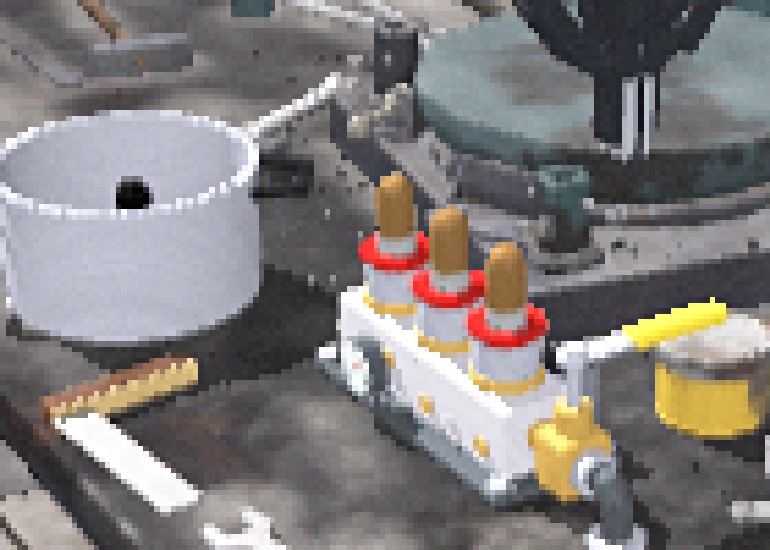

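View pics/y3t.png

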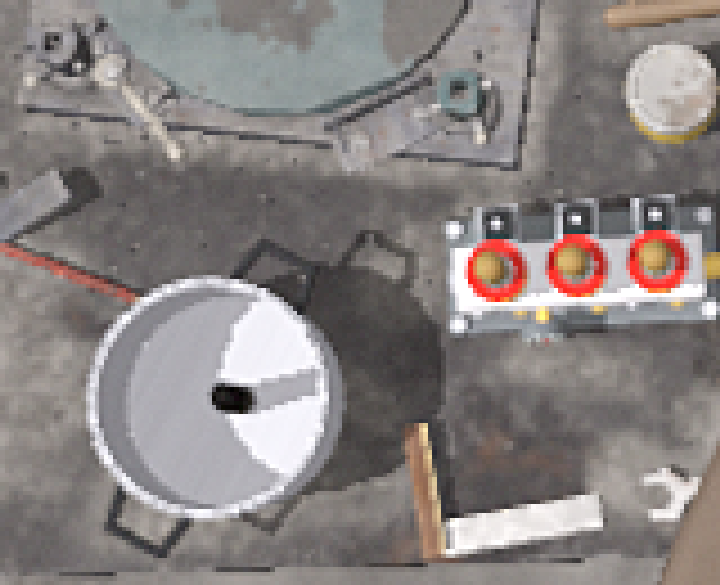

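```bash
python3 - <<'E'
from h import *
T=grab_frame("top");S=grab_frame("scene")
print(tri(T,(269,178.9),S,(309.2,210.8)))
print(onz(T,269-9.8,178.9,.05),onz(T,269+9.8,178.9,.05),onz(T,269,188,.05))
cv2.imwrite("pics/y4s.png",cv2.resize(S["color"][100:240,250:350],None,fx=5,fy=4.2,interpolation=0))
E
```

```text
(array([0.63501585, 0.0334159 , 0.04790961]), np.float64(0.0007894447200848435))
[0.63587025 0.06467242] [0.63403388 0.00171824] [0.60533102 0.03401287]
```

View pics/y4s.png

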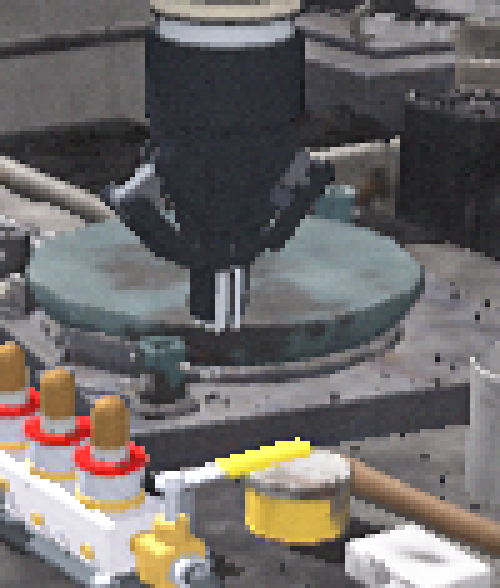

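Request:
{"method": "servo_tool", "body": {"increments": [[1.2,1.5,0,0,0,0,-1],[2.4,3,0,0,0,0,-1],[3.4,4.2,0,0,0,0,-1],[3.4,4.2,0,0,0,0,-1],[3.4,4.2,0,0,0,0,-1],[3.4,4.2,-1,0,0,0,-1],[3.4,4.2,-2.2,0,0,0,-1],[3.4,4.2,-3.6,0,0,0,-1],[3.4,4.2,-5,0,0,0,-1],[3.4,4.2,-6,0,0,0,-1],[3.4,4.2,-6,0,0,0,-1]]}}

```text
time: 57.35
position: [0.5722, 0.0271, 0.0476]
tcp_rot: [0.696, 0.718, -0.003, -0.004]
force: [-1.2, -0.1, -0.9]
gripper_width: 0.0001
```

```bash
python3 - <<'E'
from h import *
S=grab_frame("scene");st=state();p=st['position'];print(p,st['force'],st['gripper_width'])
cv2.imwrite("pics/y5s.png",cv2.resize(S["color"][140:240,250:350],None,fx=6,fy=6,interpolation=0))
E
```

```text
[0.57443183 0.02694656 0.05031572] [0.0244381  1.31727443 0.67742688] 1.3755275428269479e-05
```

View pics/y5s.png

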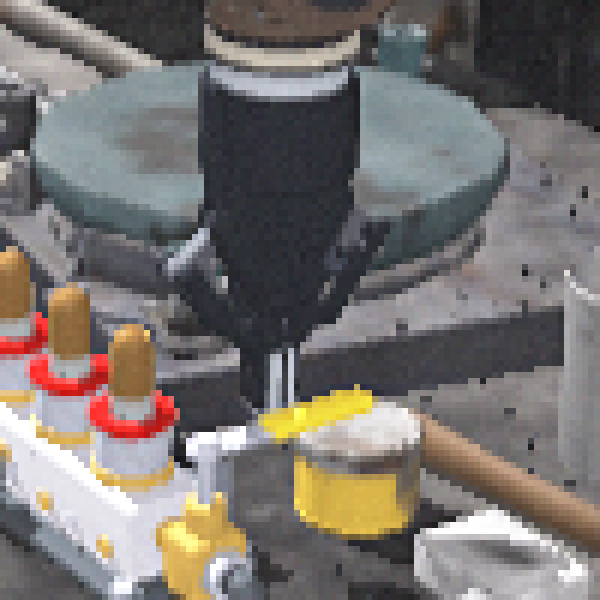

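Request:
{"method": "servo_tool", "body": {"increments": [[-0.1,-0.5,0,0,0,0,-1],[-0.1,-0.9,0,0,0,0,-1],[0,-1.4,0,0,0,0,-1],[0,-1.75,0,0,0,0,-1],[0,-2.05,0,0,0,0,-1],[-0.08,-2.4,0,0,0,0,-1],[-0.17,-2.7,0,0,0,0,-1],[-0.35,-3.02,0,0,0,0,-1],[-0.53,-3.32,0,0,0,0,-1],[-0.8,-3.6,0,0,0,0,-1],[-1.1,-3.84,0,0,0,0,-1],[-1.1,-3.84,0,0,0,0,-1]]}}

```text
time: 58.6
position: [0.5482, -0.07, 0.052]
tcp_rot: [0.696, 0.718, -0.001, 0.0]
force: [-0.3, -0.4, -0.1]
gripper_width: 0.0001
```

Request:
{"method": "servo_tool", "body": {"increments": [[-0.3,-0.15,0,0,0,0,-1],[-0.5,-0.25,0,0,0,0,-1],[-0.5,-0.25,0,0,0,0,-1],[-0.5,-0.25,0,0,0,0,-1]]}}

```text
time: 59.0
position: [0.5364, -0.0754, 0.052]
tcp_rot: [0.696, 0.718, -0.0, -0.0]
force: [-0.2, -0.1, -0.1]
gripper_width: -0.0002
```

Request:
{"method": "servo_tool", "body": {"increments": [[-0.08,0,0,0,0,0,-1],[-0.12,0,0,0,0,0,-1],[-0.12,0,0,0,0,0,-1]]}}

```text
time: 59.3
position: [0.534, -0.0754, 0.0522]
tcp_rot: [0.696, 0.718, 0.0, 0.0]
force: [1.1, -0.5, -1.0]
gripper_width: 0.0
```

Request:
{"method": "servo_tool", "body": {"increments": [[-0.06,0,0,0,0,0,-1],[-0.1,0,0,0,0,0,-1],[-0.1,0,0,0,0,0,-1]]}}

```text
time: 59.6
position: [0.5319, -0.0754, 0.0523]
tcp_rot: [0.696, 0.718, 0.0, 0.001]
force: [4.1, -0.9, -2.0]
gripper_width: -0.0
```

Request:
{"method": "servo_tool", "body": {"increments": [[-0.06,0,0,0,0,0,-1],[-0.1,0,0,0,0,0,-1],[-0.1,0,0,0,0,0,-1]]}}

```text
time: 59.9
position: [0.5319, -0.0755, 0.0525]
tcp_rot: [0.696, 0.718, 0.003, 0.004]
force: [10.7, 0.3, -6.0]
gripper_width: 0.0002
```

Request:
{"method": "servo_tool", "body": {"increments": [[0.3,0,0,0,0,0,-1],[0.9,0,0,0,0,0,-1],[0.9,0,0,0,0,0,-1],[0.9,0,2,0,0,0,-1],[0.9,0,4,0,0,0,-1],[0.9,0,6,0,0,0,-1],[0.5,-2,7,0,0,0,-1],[0,-4,7,0,0,0,-1],[0,-6,7,0,0,0,-1],[0,-8,7,0,0,0,-1],[0,-9,7,0,0,0,-1],[0,-9,7,0,0,0,-1]]}}

```text
time: 61.1
position: [0.5271, -0.3036, 0.2262]
tcp_rot: [0.697, 0.717, -0.001, -0.001]
force: [-0.4, 0.8, -0.6]
gripper_width: -0.0001
```

```bash
python3 - <<'E'
from h import *
S=grab_frame("scene");st=state();p=st['position'];print(p,st['force'],st['gripper_width'])
cv2.imwrite("pics/z1s.png",cv2.resize(S["color"][150:340,160:340],None,fx=3.2,fy=3.2,interpolation=2))
T=grab_frame("top");cv2.imwrite("pics/z1t.png",cv2.resize(T["color"][180:280,130:330],None,fx=4,fy=4,interpolation=2))
a=onz(T,286,216,.1)
h,s,v=hsv(T);m=(h>25)&(h<34)&(s>200)&(v>150)
for s_,c,mm in blobs(m,15): print(s_,c,onz(T,*c,.096), cv2.minAreaRect(np.argwhere(mm)[:,::-1].astype(np.float32)))
E
```

```text
[ 0.52735175 -0.30135159  0.2261071 ] [0.5566789  1.27117832 0.43432919] -0.00010732440365706526
[298 212  19   6  77] [306.5974026  214.54545455] [ 0.51097536 -0.07998165] ((306.9778747558594, 214.6681671142578), (4.523292064666748, 18.226207733154297), 86.18592071533203)
```

View pics/z1s.png

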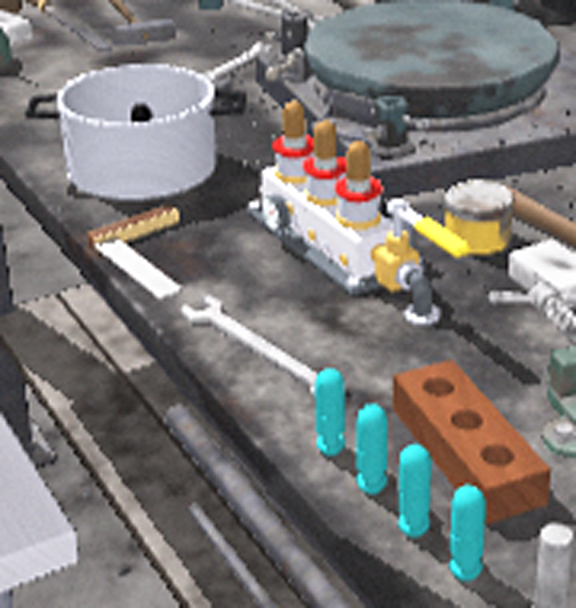

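View pics/z1t.png

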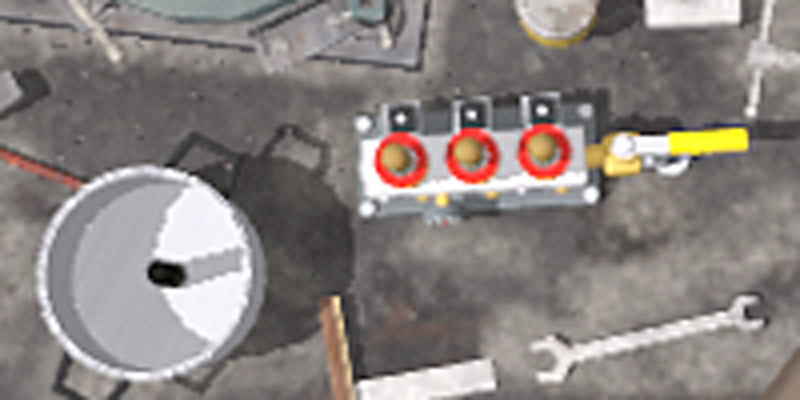

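```bash
python3 -c "
from plant import hand_in,state
print(hand_in(),state()['time'])"
```

```text
the job is handed in; nothing more can be done
the job is handed in; nothing more can be done
```

The job is done and handed in at about 61 s of the 210 s allowed; no verdict was given.

**What I did**
- I turned the air off against its stop, at about 11 N.
- Only port 2 held a clogged silencer. I freed it with its collar held in, pulled it out and stood it upright in the wash pot.
- I pushed the three clean silencers into ports 3, 2 and 1. Each one bottomed out at 16–17 N and then resisted a pull of 5–6 N before I let go.
- I turned the air back on, against the stop at about 11 N.

**Last checks**
- **Silencers:** The final pictures show all three clean silencers at locked height with the collars up, and the clogged one still standing in the pot.
- **Lever and surroundings:** The lever is in line with the manifold. The rack, pot and turquoise look-alikes are where they were, and the robot was clear of everything.

**What disagreed**
- **Height reading:** The reported tool height was about 27 mm lower than the real fingertips. I confirmed this by touching the bench at up to 22 N, and corrected for it from then on.
- **First try at the lever:** Because of that error, my first push passed over the lever without moving it. During the bench touch the gripper then moved the lever part of the way towards off, before I turned it off properly.
- **Wash pot contact:** While setting the clogged silencer down, its foot pressed on the pot floor with about 12 N for a moment. It showed no visible damage and stayed standing.

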